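Load a label roll and snug its guide with the sunken knob

TASK

Lay the wide label roll from the wooden rest into the label unit's cradle, lengthwise on the two steel bars between the two upright guides, and let go of it. Then turn the small black knob at the bottom of the round well clockwise until the moving guide has pushed the roll against the far guide and holds it snugly, with a squeeze of about 10 N and never over 20 N. Move the guide only with its knob, not by hand, let go at the end, and leave the other things on the bench alone.

Things in the scene. Friction and masses are not known exactly. Their poses are not given: they have to be found in the camera images.
- machine: Grey label unit, fixed to the bench, 170 (x) x 340 (y) x 50 mm high; origin at the centre of its underside, z up. Its +y half carries the open roll cradle, its -y half a flat top with the knob's well.
- cradle (a point): Where the centre of the laid-in roll (axis along the unit's y) belongs: 67.5 mm in +y and 89.9 mm up from the unit's origin, axes as the unit. The roll rests on two steel bars of 16 mm diameter along y at x = +-20 mm, tops 68 mm above the bench, end blocks to 70 mm. The fixed far guide, a plate like guide, has its face at y = +29.5 to +37.5 mm from here: set by hand, not known exactly.
- knob_top (a point): Centre of the top face of the knob: round, ribbed, black, 30 mm diameter, 24 mm high, upright axis, white pointer ridge on top. It stands in the middle of a round well of 80 mm diameter, 36 mm deep; the knob's top is 10 mm below the rim and 26 mm above the well's floor. Between knob and well wall 25 mm are free all round, so the opened fingers must fit within 80 mm.
- knob: The same knob; origin on its axis at its underside. Clockwise seen from above drives the guide on, 15 mm per rad of its shaft (0.6 to 1.15 rad until the roll is held). A stiff rubber cushion (3.2 N m/rad) joins knob and shaft, so the hand turns about 0.1 rad more and the knob springs back when let go; the shaft stays. Free turning takes 0.32 N m, felt also when pausing; each newton of guide force adds 0.015 N m, so 10 N adds 0.15.
- guide: Moving guide, an upright aluminium plate 44 (x) x 8 (y) x 36 mm (z) on a 16 mm wide stem, its top at 108 mm height on the unit; origin at the centre of its face towards the roll (+y side), axes as the unit. At the start the face is 29.5 mm to the -y side of cradle. It slides along the unit's y, driven by the knob. Merely sliding the roll along takes 1 to 3 N; once the roll meets the far guide the force climbs 10 N in about 0.08 rad of knob turn.
- roll: The wide label roll: white paper cylinder, 56 mm diameter, 50 mm long (the two end rims 6 mm wide are full size, the middle 55 mm), about 0.15 kg; origin at its centre, its y axis is the roll's axis (level). It starts lying on the wooden rest.
- rest: Plywood rest, fixed, 90 x 90 x 10 mm with two bars of 12 mm diameter along its y (tops at 24 mm height, x = +-20 mm), on which the roll lies with its axis at 45.5 mm height; origin at the centre of the underside.
- spare_roll: Bystander: narrow label roll standing on end, 56 mm diameter, 30 mm high, origin at the centre of the underside. Leave it.
- punnet: Bystander: green open punnet 90 x 90 x 60 mm, origin at the centre of the underside. Leave it.
- jar: Bystander: glass jar 60 mm diameter, 90 mm high, origin at the centre of the underside. Leave it.
There are look-alikes about, which are no part of the job. Leave any purple look-alike of the roll alone.

How it is judged:
By the outcome, as a careful person would: the job done as asked, in the order asked, and still so for the second after the job is handed in, with the robot touching nothing.
It also fails if it takes over 67 s, if anything falls off the work surface, if the arm or the gripper's body presses on something with over 40 N, if the wrist force passes 120 N, or if a joint passes its speed limit or range.

ROBOT

A 6-joint arm with a two-finger parallel gripper is mounted at the origin on the work surface. World frame = base frame: x ahead of the robot, y to its left, z up, the work surface at z = 0. Lengths are in m, angles in degrees, forces in N, time in s.
With the tool pointing down it reaches from about 0.325 to 1 m from the base axis. Payload 5.1 kg.
Tool frame: the origin (TCP) lies between the finger pads; the fingertips stand 22 mm ahead of it and the grasp point (between the pads) lies 3 mm ahead of it; x points along the fingers, y is the direction in which the jaws open and shut, and the axes are right-handed (so a half turn about x gives the same grasp; the last joint's range is limited). The gripper opens to 85 mm and grips with 20 to 120 N. Pads are 22 mm wide; open, the fingers measure 114 mm over their backs; the gripper's body (76 mm by 85 mm) begins 54 mm behind the grasp point. The pads swing forward as they close: fully open they stand 13 mm farther back than shut.
Start: joints at [61.616, 7.093, 94.555, -0, 78.352, -4.733], TCP at [0.261, 0.595, 0.253] pointing down, gripper open.
Joint ranges: [-149.61, 149.61], [-58.7, 133.49], [1.44, 155.28], [-77.14, 257.14], [18.33, 153.61], [-166.67, 166.67]. Speed limits (degrees/s): [147.25, 147.25, 180, 180, 180, 180].

INTERFACE

Orientations are given as [roll, pitch, yaw] about the fixed x, y, z axes, in that order (R = Rz(yaw) Ry(pitch) Rx(roll)).
In Python, from workcell import r gives the robot as it stands.
- The arm moves only by the tool jog_arm, never from a script. Its argument "increments" is a list of rows, each an object of numbers: "tx", "ty", "tz": the shift along the tool's x, y, z in m; "roll": the turn about the tool's x in degrees; "gripper": the opening, from 0 (shut) to 1 (fully open). In form: [{"tx": .., "ty": .., "tz": .., "roll": .., "gripper": ..}, ...]. A call has exactly 10 rows; each row is the pose to reach, as a shift and turn from the pose commanded when the call began, along the tool's axes at that moment; what a row does not reach only later rows make up. A row lasts 1/8 s, in which the tool goes at most 62.5 mm and 10.7 degrees, less where a joint would pass 70% of its speed; a pose out of reach is approached as far as the arm can. A call with a gripper value outside its range is refused whole. The fingers move at their own pace and stop on an object; "squeeze" is the grip in N (left out, the last holds). Time passes only in rows, so rows that repeat a pose let the fingers close, or fill a call up. It gives the time, the measured TCP pose, the force and the opening at its end, in the units of the state.
- r.get_state(): the state, without advancing time (a new reading comes with each control period).
- r.read_camera(name): name is "side" or "top"; returns a dict with "image" (420x560x3 uint8, blue, green, red), "depth" (420x560 float32, m along the optical axis (not along the pixel's ray), 0 where there is no reading), "intrinsics" (3x3 intrinsics, pixels), "camera_from_world" (4x4, takes a point from world to camera coordinates). Camera axes: x right, y down, z forward; pixel columns grow to the right and rows downward; lengths in m; the calibration is good to about 2 mm. A picture is of the moment at which its call begins.
- r.finish_job(): hands the job in, once; it reports no verdict.
The state is a dict: "time": time; "joint_pos": joint angles; "joint_vel": joint speeds; "tau": joint torques, N m; "tool_pos": TCP position; "tool_rot": TCP orientation; "force": force on the tool from outside, world axes, zero at the start; "torque": the same for the moment, N m; "grip_width": finger opening in m.
Only numpy, scipy, OpenCV 4.12 (cv2) and the standard library are available. Lean on these libraries where they do the work, as an engineer would, in place of code of your own. Each camera call takes 0.05 s, during which the arm holds its last target.

## Working session

There is one attempt and no reset: what is moved stays moved. The work goes in short steps, Python scripts to look and compute and a tool call to move; the robot and the scene stay as the last step left them, time stands still between calls to the robot, and variables do not carry over. Pictures are saved under pics/ and viewed, and the job is handed in when it is done.

Besides the shell and the picture viewer there is one more tool, called after ">>>" as a command line: name --argument value ..., lists and objects as JSON in quotes. jog_arm: Moves the arm, as the interface text tells. Its arguments: {"type":"object","properties":{"increments":{"type":"array","items":{"type":"object","properties":{"tx":{"type":"number"},"ty":{"type":"number"},"tz":{"type":"number"},"roll":{"type":"number"},"gripper":{"type":"number"}}}},"squeeze":{"type":"number"}},"required":["increments"]}

```bash
ls; mkdir -p pics; python3 - <<'E'
from workcell import r
import cv2,pickle
s=r.get_state();print(s)
for n in("side","top"):
    c=r.read_camera(n);pickle.dump(c,open(f"{n}0.pkl","wb"));cv2.imwrite(f"pics/{n}0.png",c["image"])
    print(n,c["intrinsics"],c["camera_from_world"])
E
```

```text
pics
{'time': 0.0, 'joint_pos': array([ 6.16155916e+01,  7.13409831e+00,  9.46340548e+01,  8.28292606e-04,
        7.83518730e+01, -4.73232921e+00]), 'joint_vel': array([-0.08876052,  0.02519999,  0.00116538,  0.03046949,  0.03844931,
        0.01858732]), 'tau': array([ 1.04340384e-04, -4.23618615e+01, -3.65453231e+01, -1.42134213e-04,
        6.97172043e-03,  9.21124510e-09]), 'tool_pos': array([0.26051885, 0.5948914 , 0.25204645]), 'tool_rot': array([ -95.11940717,   89.8799711 , -118.77165442]), 'force': array([0.80580806, 0.0984875 , 0.74429777]), 'torque': array([-0.0067722 ,  0.0126443 ,  0.00168234]), 'grip_width': 0.08524087810288324}
side [[479.77082935   0.         284.95428287]
 [  0.         479.77082935 200.6582398 ]
 [  0.           0.           1.        ]] [[ 0.95056707 -0.31045704 -0.0062185  -0.57362616]
 [-0.24692829 -0.74360705 -0.62134932  0.19341895]
 [ 0.18827815  0.59216973 -0.783509    1.23779751]
 [ 0.          0.          0.          1.        ]]
top [[425.5023661    0.         288.94368773]
 [  0.         425.5023661  212.02219026]
 [  0.           0.           1.        ]] [[-0.00566641 -0.99994312 -0.00903619  0.02797749]
 [-0.99008297  0.00687852 -0.14031533  0.5772162 ]
 [ 0.1403695   0.00815149 -0.99006563  1.09632315]
 [ 0.          0.          0.          1.        ]]
```

View pics/top0.png

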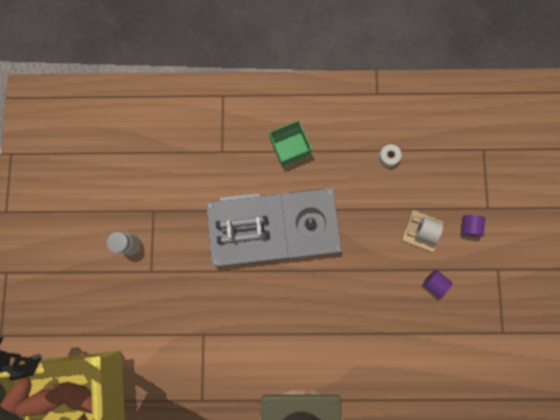

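View pics/side0.png

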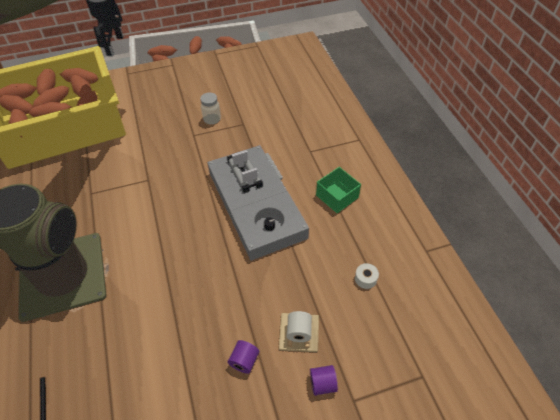

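The top view shows the unit at (275,228), with its cradle on the left (+y) and its well at (311,224). The rest with the white roll is at (425,230). The roll candidates are:
- White roll on the plywood rest (428,231), which fits the description.
- Purple look-alikes at (473,226) and (438,284), not wanted.
- Narrow spare roll at (391,156), not wanted.

I'll confirm this with enlarged crops.

```bash
python3 - <<'E'
import cv2,pickle,numpy as np
t=pickle.load(open("top0.pkl","rb"))["image"];s=pickle.load(open("side0.pkl","rb"))["image"]
f=lambda im,x,y,w,h,k:cv2.resize(im[y:y+h,x:x+w],None,fx=k,fy=k,interpolation=cv2.INTER_CUBIC)
cv2.imwrite("pics/a.png",f(t,200,180,150,95,5))
cv2.imwrite("pics/b.png",np.hstack([f(t,395,200,60,60,6),f(s,270,300,60,60,6)]))
cv2.imwrite("pics/c.png",f(s,200,140,115,120,5))
E
```

```text
(no output)
```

View pics/a.png

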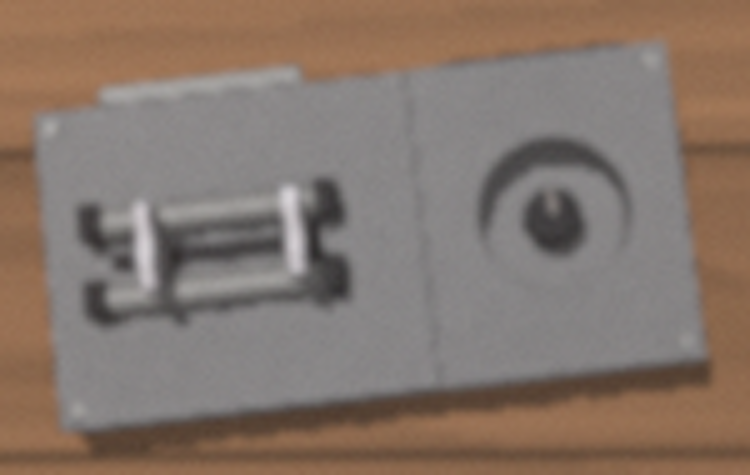

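View pics/b.png

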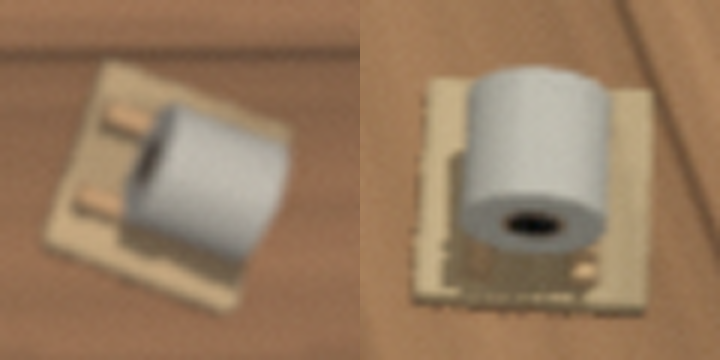

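View pics/c.png

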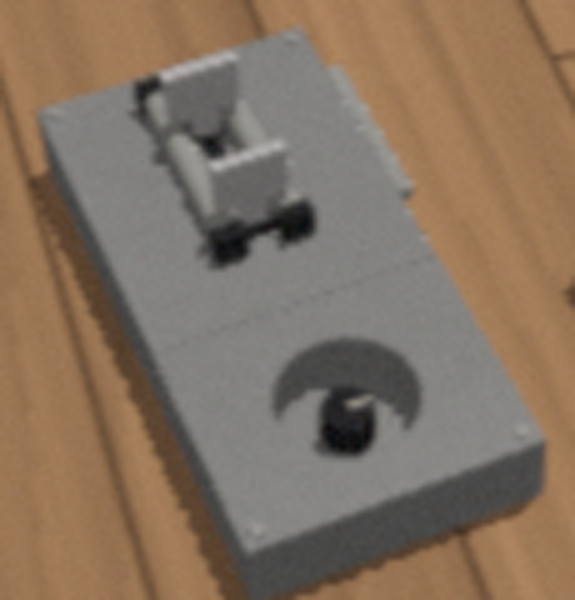

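The enlarged crop confirms it: the white cylinder lies on the plywood rest's dowels. Next I'll measure the poses.

```bash
cat > h.py <<'E'
import cv2,pickle,numpy as np
from scipy.optimize import least_squares
def ray(c,uv):
    K=c["intrinsics"];T=c["camera_from_world"];R=T[:3,:3];o=-R.T@T[:3,3]
    uv=np.atleast_2d(np.float64(uv));d=np.c_[uv,np.ones(len(uv))]@np.linalg.inv(K).T@R
    return o,d
def onz(c,uv,z):
    o,d=ray(c,uv);return o+d*((z-o[2])/d[:,2])[:,None]
def cloud(c,mask=None):
    v,u=np.nonzero(c["depth"]>0 if mask is None else mask&(c["depth"]>0))
    o,d=ray(c,np.c_[u,v]);return o+d*c["depth"][v,u][:,None],u,v
def rect_fit(P,M):
    # P world xy, M model xy -> x,y,yaw deg
    pc,mc=P.mean(0),M.mean(0);a=P-pc;b=M-mc
    th=np.arctan2((b[:,0]*a[:,1]-b[:,1]*a[:,0]).sum(),(a*b).sum())
    R=np.array([[np.cos(th),-np.sin(th)],[np.sin(th),np.cos(th)]])
    t=pc-R@mc;return t,np.degrees(th),np.linalg.norm(P-(M@R.T+t),axis=1),R
E
python3 - <<'E'
from h import *
t=pickle.load(open("top0.pkl","rb"));s=pickle.load(open("side0.pkl","rb"))
cr=lambda a,k,o:(np.float64(a)+.5)/k-.5+o
M=np.array([[85,170],[85,-170],[-85,-170],[-85,170]])/1e3
a=cr([[38,115],[662,43],[705,358],[65,430]],5,np.array([200,180]))
b=cr([[297,30],[543,440],[250,553],[40,112]],5,np.array([200,140]))
for n,c,p,k in(("top",t,a,cr([553,222],5,np.array([200,180]))),("side",s,b,cr([347,403],5,np.array([200,140])))):
    x,th,e,R=rect_fit(onz(c,p,.05)[:,:2],M);print(n,"machine",x,th,e)
    K=onz(c,k,.04)[0,:2];print(" knob",K,"in unit",R.T@(K-x))
    # rest
R4=np.array([[45,45],[45,-45],[-45,-45],[-45,45]])/1e3
# top crop b: corners TL(105,62) TR(293,128) BR(235,312) BL(42,248); 
a=cr([[105,62],[293,128],[238,312],[42,248]],6,np.array([395,200]))
x,th,e,R=rect_fit(onz(t,a,.01)[:,:2],R4);print("rest top",x,th,e)
b=cr([[653-360,90],[646-360,311],[413-360,303],[427-360,78]],6,np.array([270,300]))
x,th,e,R=rect_fit(onz(s,b,.01)[:,:2],R4);print("rest side",x,th,e)
# depth cloud of roll
for n,c,box in(("top",t,(405,210,455,250)),("side",s,(275,305,325,350))):
    m=np.zeros(c["depth"].shape,bool);m[box[1]:box[3],box[0]:box[2]]=1
    P,u,v=cloud(c,m);q=P[(P[:,2]>.045)];print(n,len(q),"z max",np.percentile(q[:,2],[50,90,99]),"mean",q.mean(0))
    L=(q[:,:2]-x)@R;print("  local lo/hi",np.percentile(L,[1,50,99],axis=0).round(4).tolist())
E
```

```text
top machine [0.53762165 0.06621581] 6.180613196428846 [0.00266318 0.00276453 0.00180518 0.00240135]
 knob [ 0.54489452 -0.03207059] in unit [-0.00335121 -0.09849812]
side machine [0.53767142 0.06792188] 6.348583363565862 [0.00390589 0.00284254 0.0022042  0.00348889]
 knob [ 0.5497118  -0.02674234] in unit [ 0.00149885 -0.09541509]
rest top [ 0.52777009 -0.33939379] -19.813696545817823 [0.00059348 0.00058448 0.0012648  0.00127075]
rest side [ 0.52716793 -0.33800691] -21.27854026549983 [0.00106323 0.00078326 0.00174835 0.00113842]
top 454 z max [0.06856499 0.0738645  0.07670148] mean [ 0.52289194 -0.33820103  0.06625093]
  local lo/hi [[-0.0276, -0.0284], [-0.0047, -0.0011], [0.025, 0.0215]]
side 602 z max [0.06761017 0.07335383 0.07614055] mean [ 0.52380921 -0.34371897  0.06555251]
  local lo/hi [[-0.0283, -0.0285], [-0.0011, -0.0075], [0.0255, 0.0228]]
```

```bash
python3 - <<'E'
from h import *
t=pickle.load(open("top0.pkl","rb"));s=pickle.load(open("side0.pkl","rb"))
f=lambda im,x,y,w,h,k:cv2.resize(im[y:y+h,x:x+w],None,fx=k,fy=k,interpolation=cv2.INTER_CUBIC)
cv2.imwrite("pics/d.png",np.hstack([f(t["image"],290,203,40,40,10),f(s["image"],250,202,40,40,10)]))
# roll cylinder fit
for n,c,box in(("top",t,(405,210,455,250)),("side",s,(275,305,325,350))):
    m=np.zeros(c["depth"].shape,bool);m[box[1]:box[3],box[0]:box[2]]=1
    P,u,v=cloud(c,m);q=P[P[:,2]>.055]
    def res(p):
        th=p[2];ax=np.array([np.cos(th),np.sin(th)]) # local x dir
        return np.hypot((q[:,:2]-p[:2])@ax,q[:,2]-p[3])-.0278
    # fix along-axis location afterwards
    sol=least_squares(res,[.525,-.34,np.radians(-20),.0455],loss="soft_l1",f_scale=.001)
    p=sol.x;th=p[2];ay=np.array([-np.sin(th),np.cos(th)])
    w=np.abs(res(p))<.003;l=(q[w][:,:2]-p[:2])@ay;lo,hi=np.percentile(l,[1,99]);ctr=p[:2]+ay*(lo+hi)/2
    print(n,"ctr",ctr,"yaw",np.degrees(th),"z",p[3],"len",hi-lo,"rms",np.sqrt((res(p)[w]**2).mean()))
# machine guide plates/bars: cloud in unit frame
th=np.radians(6.26);R=np.array([[np.cos(th),-np.sin(th)],[np.sin(th),np.cos(th)]])
for n,c in(("top",t),("side",s)):
    P,u,v=cloud(c);L=np.c_[(P[:,:2]-[.5376,.0671])@R,P[:,2]]
    m=(abs(L[:,0])<.085)&(abs(L[:,1])<.17)&(L[:,2]>.02)
    L=L[m]
    top=L[(L[:,2]>.04)&(L[:,2]<.06)];print(n,"top z",np.median(top[:,2]),"x",np.percentile(top[:,0],[.5,99.5]),"y",np.percentile(top[:,1],[.5,99.5]))
    g=L[(L[:,2]>.085)&(L[:,2]<.12)];
    for nm,h in(("mov",g[g[:,1]<.07]),("far",g[g[:,1]>.07])): print(nm,len(h),"x",np.percentile(h[:,0],[3,50,97]).round(4),"y",np.percentile(h[:,1],[3,50,97]).round(4),"zmax",h[:,2].max())
    k=L[(abs(L[:,0])<.035)&(abs(L[:,1]+.097)<.03)&(L[:,2]>.033)&(L[:,2]<.046)];print("knob",len(k),k.mean(0),np.percentile(k,[3,97],axis=0).round(4).tolist())
E
```

```text
top ctr [ 0.5255023  -0.34144026] yaw -20.920490722785395 z 0.04527518803118299 len 0.04908165543564244 rms 0.0013721163333855729
side ctr [ 0.52520736 -0.33991246] yaw -21.675014412400678 z 0.04496414065933813 len 0.05076925729967935 rms 0.0012463858594619266
top top z 0.04984759039570685 x [-0.0842616   0.08367995] y [-0.16714477  0.16838979]
mov 68 x [-0.0225 -0.0022  0.0191] y [0.0313 0.0348 0.0391] zmax 0.11189229207048634
far 78 x [-0.0219 -0.0016  0.0204] y [0.1061 0.1088 0.1139] zmax 0.11168821084873448
knob 111 [ 0.00206174 -0.09839481  0.03981684] [[-0.0139, -0.1188, 0.035], [0.0319, -0.0772, 0.0441]]
side top z 0.05002563915033975 x [-0.08432803  0.08394077] y [-0.16762671  0.16690765]
mov 119 x [-0.0217 -0.001   0.019 ] y [0.0305 0.0343 0.041 ] zmax 0.1124516548987885
far 114 x [-0.0215 -0.0015  0.0194] y [0.1058 0.1093 0.1169] zmax 0.11196062456701439
knob 117 [ 0.00040609 -0.09476683  0.03946802] [[-0.0294, -0.1119, 0.0337], [0.0299, -0.0683, 0.0444]]
```

View pics/d.png

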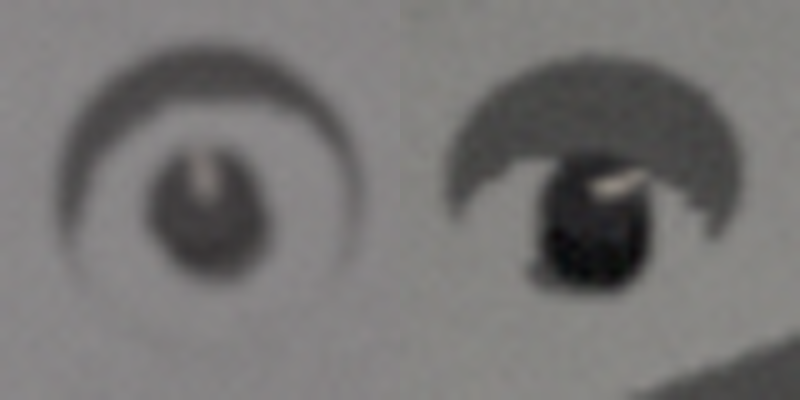

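```bash
python3 - <<'E'
from h import *
t=pickle.load(open("top0.pkl","rb"));s=pickle.load(open("side0.pkl","rb"))
cr=lambda a,k,o:(np.float64(a)+.5)/k-.5+o
th=np.radians(6.26);R=np.array([[np.cos(th),-np.sin(th)],[np.sin(th),np.cos(th)]])
for n,c,o,pts,k in(("top",t,[290,203],[[58,200],[364,200],[210,40],[100,85],[318,85]],[206,202]),("side",s,[250,202],[[47,180],[343,180],[195,52],[80,95],[310,95]],[194,192])):
    q=onz(c,cr(pts,10,np.array(o)),.05)[:,:2]
    f=least_squares(lambda p:np.hypot(*(q-p[:2]).T)-.04,[.545,-.03]);kk=onz(c,cr(k,10,np.array(o)),.04)[0,:2]
    print(n,"well",f.x,f.fun.round(4),(f.x-[.5376,.0671])@R,"knob",kk,(kk-[.5376,.0671])@R)
C=np.array([.5376,.0671])+R@[0,.0675];print("cradle",C)
print("pointer dir etc; roll place yaw 6.26")
from workcell import r
from scipy.spatial.transform import Rotation as Ro
st=r.get_state();Rt=Ro.from_euler("xyz",st["tool_rot"],degrees=True).as_matrix();print(Rt.round(4))
E
```

```text
top well [ 0.55044339 -0.03277665] [ 0.0004  0.0006 -0.0001  0.0003 -0.    ] [ 0.00187622 -0.10068156] knob [ 0.54824475 -0.03197991] [-0.00022243 -0.09964983]
side well [ 0.54944832 -0.02850611] [-0.0005  0.     -0.0001  0.0004 -0.0003] [ 0.00135275 -0.09632799] knob [ 0.54905087 -0.02845386] [ 0.00096336 -0.09623271]
cradle [0.53023978 0.13419752]
pointer dir etc; roll place yaw 6.26
[[-9.000e-04  4.012e-01  9.160e-01]
 [-1.600e-03  9.160e-01 -4.012e-01]
 [-1.000e+00 -1.800e-03 -2.000e-04]]
```

```bash
cat > go.py <<'E'
import sys,numpy as np
from workcell import r
from scipy.spatial.transform import Rotation as Ro
def inc(x,y,z,a=None):
    s=r.get_state();R=Ro.from_euler("xyz",s["tool_rot"],degrees=True).as_matrix()
    d=R.T@(np.array([x,y,z])-s["tool_pos"]);cur=np.degrees(np.arctan2(R[1,1],R[0,1]))
    roll=0 if a is None else (cur-a+180)%360-180
    print("t",round(s["time"],2),"pos",s["tool_pos"].round(4),"ang",cur.round(2),"j6",s["joint_pos"][5].round(1),"F",s["force"].round(2),"M",s["torque"].round(3),"w",round(s["grip_width"],4))
    print("tx ty tz",d.round(4),"roll",round(roll,2))
if __name__=="__main__": inc(*map(float,sys.argv[1:]))
E
python3 go.py .5253 -.3407 .16 -21.3
```

```text
t 0.1 pos [0.2605 0.5949 0.2522] ang 66.35 j6 -4.7 F [-0.65  0.56  0.52] M [-0.016  0.009 -0.051] w 0.0851
tx ty tz [ 0.0935 -0.7507  0.6179] roll 87.65
```

>>> jog_arm --increments '[{"tx": 0,"ty": -0.05,"tz": 0.041,"roll": 8,"gripper": 1},{"tx": 0,"ty": -0.096,"tz": 0.079,"roll": 17,"gripper": 1},{"tx": 0,"ty": -0.142,"tz": 0.117,"roll": 26,"gripper": 1},{"tx": 0,"ty": -0.188,"tz": 0.155,"roll": 35,"gripper": 1},{"tx": 0,"ty": -0.234,"tz": 0.193,"roll": 44,"gripper": 1},{"tx": 0,"ty": -0.28,"tz": 0.231,"roll": 53,"gripper": 1},{"tx": 0,"ty": -0.326,"tz": 0.269,"roll": 62,"gripper": 1},{"tx": 0,"ty": -0.372,"tz": 0.307,"roll": 71,"gripper": 1},{"tx": 0,"ty": -0.418,"tz": 0.345,"roll": 80,"gripper": 1},{"tx": 0,"ty": -0.464,"tz": 0.383,"roll": 87.7,"gripper": 1}]'

```text
time: 1.35
tool_pos: [0.4254, 0.0148, 0.2531]
tool_rot: [126.4, 90.0, 14.8]
force: [1.0, -1.0, -0.3]
grip_width: 0.0856
```

```bash
python3 go.py .5253 -.3407 .13 -21.3
```

```text
t 1.35 pos [0.4254 0.0148 0.2531] ang -21.62 j6 16.4 F [ 1.   -0.99 -0.25] M [ 0.02  -0.018 -0.014] w 0.0856
tx ty tz [0.1231 0.2238 0.2937] roll -0.32
```

>>> jog_arm --increments '[{"tx": 0,"ty": 0.03,"tz": 0.04,"roll": 0},{"tx": 0.01,"ty": 0.06,"tz": 0.08},{"tx": 0.02,"ty": 0.09,"tz": 0.12},{"tx": 0.03,"ty": 0.12,"tz": 0.16},{"tx": 0.04,"ty": 0.15,"tz": 0.2},{"tx": 0.06,"ty": 0.18,"tz": 0.24},{"tx": 0.08,"ty": 0.205,"tz": 0.27},{"tx": 0.1,"ty": 0.224,"tz": 0.294},{"tx": 0.123,"ty": 0.224,"tz": 0.294},{"tx": 0.123,"ty": 0.224,"tz": 0.294}]'

```text
schema error: expected keys tx, ty, tz, roll, gripper
```

```bash
python3 go.py .5253 -.3407 .0515 -21.3; python3 - <<'E'
from h import *
from workcell import r
t=r.read_camera("top");s=r.read_camera("side")
f=lambda im,x,y,w,h,k:cv2.resize(im[y:y+h,x:x+w],None,fx=k,fy=k,interpolation=cv2.INTER_CUBIC)
cv2.imwrite("pics/e.png",np.hstack([f(t["image"],385,180,90,90,4),f(s["image"],250,270,90,90,4)]))
E
```

```text
t 1.35 pos [0.4254 0.0148 0.2531] ang -21.62 j6 16.4 F [ 1.   -0.99 -0.25] M [ 0.02  -0.018 -0.014] w 0.0856
tx ty tz [0.2016 0.2238 0.2937] roll -0.32
```

View pics/e.png

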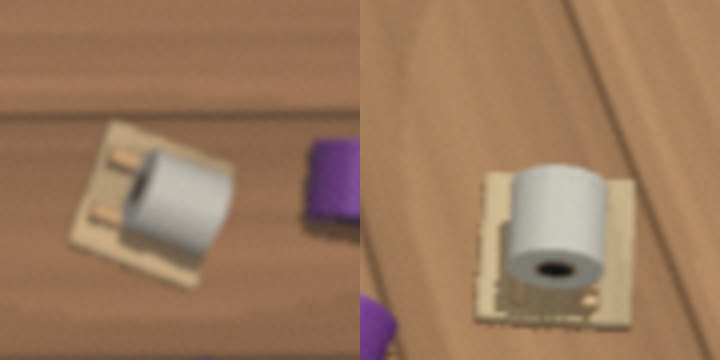

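>>> jog_arm --increments '[{"tx": 0,"ty": 0.03,"tz": 0.04,"roll": 0,"gripper": 1},{"tx": 0.01,"ty": 0.06,"tz": 0.08,"roll": 0,"gripper": 1},{"tx": 0.02,"ty": 0.09,"tz": 0.12,"roll": 0,"gripper": 1},{"tx": 0.03,"ty": 0.12,"tz": 0.16,"roll": 0,"gripper": 1},{"tx": 0.04,"ty": 0.15,"tz": 0.2,"roll": 0,"gripper": 1},{"tx": 0.06,"ty": 0.18,"tz": 0.24,"roll": 0,"gripper": 1},{"tx": 0.08,"ty": 0.205,"tz": 0.27,"roll": 0,"gripper": 1},{"tx": 0.1,"ty": 0.224,"tz": 0.294,"roll": 0,"gripper": 1},{"tx": 0.123,"ty": 0.224,"tz": 0.294,"roll": -0.3,"gripper": 1},{"tx": 0.123,"ty": 0.224,"tz": 0.294,"roll": -0.3,"gripper": 1}]'

```text
time: 2.7
tool_pos: [0.5259, -0.3369, 0.1272]
tool_rot: [-108.7, 89.6, 140.3]
force: [-0.4, 0.3, 0.5]
grip_width: 0.0854
```

```bash
python3 go.py .5253 -.3407 .0515 -21.3; python3 - <<'E'
from h import *
from workcell import r
t=r.read_camera("top");s=r.read_camera("side")
f=lambda im,x,y,w,h,k:cv2.resize(im[y:y+h,x:x+w],None,fx=k,fy=k,interpolation=cv2.INTER_CUBIC)
cv2.imwrite("pics/f.png",np.hstack([f(t["image"],385,180,90,90,4),f(s["image"],250,270,90,90,4)]))
E
```

```text
t 2.7 pos [ 0.5259 -0.3369  0.1272] ang -21.01 j6 -16.6 F [-0.36  0.33  0.47] M [0.01  0.027 0.011] w 0.0854
tx ty tz [0.0757 0.0013 0.0039] roll 0.29
```

View pics/f.png

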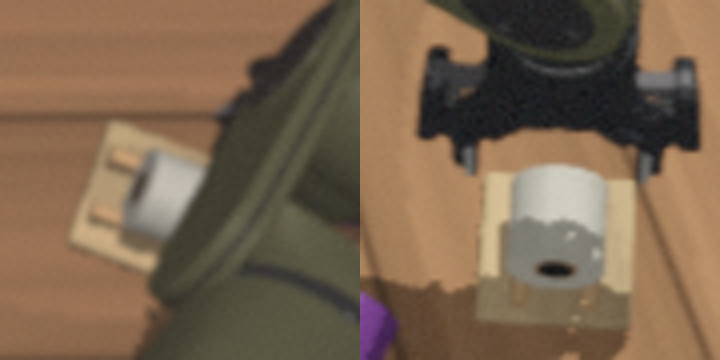

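The side view shows the fingers straddling the roll, at about (468,160) and (645,165) in the crop.

```bash
python3 go.py .5253 -.3407 .0515 -21.3
```

```text
t 2.8 pos [ 0.5273 -0.3378  0.1304] ang -20.99 j6 -16.6 F [ 0.79 -1.37  0.99] M [-0.051  0.014 -0.017] w 0.0855
tx ty tz [ 0.0789 -0.0008  0.0034] roll 0.31
```

>>> jog_arm --increments '[{"tx": 0.02,"ty": -0.001,"tz": 0.003,"roll": 0.3,"gripper": 1},{"tx": 0.04,"ty": -0.001,"tz": 0.003,"roll": 0.3,"gripper": 1},{"tx": 0.06,"ty": -0.001,"tz": 0.003,"roll": 0.3,"gripper": 1},{"tx": 0.072,"ty": -0.001,"tz": 0.003,"roll": 0.3,"gripper": 1},{"tx": 0.079,"ty": -0.001,"tz": 0.003,"roll": 0.3,"gripper": 1},{"tx": 0.079,"ty": -0.001,"tz": 0.003,"roll": 0.3,"gripper": 0.7},{"tx": 0.079,"ty": -0.001,"tz": 0.003,"roll": 0.3,"gripper": 0.55},{"tx": 0.079,"ty": -0.001,"tz": 0.003,"roll": 0.3,"gripper": 0.55},{"tx": 0.079,"ty": -0.001,"tz": 0.003,"roll": 0.3,"gripper": 0.55},{"tx": 0.079,"ty": -0.001,"tz": 0.003,"roll": 0.3,"gripper": 0.55}]' --squeeze 30

```text
time: 4.05
tool_pos: [0.5262, -0.3419, 0.0527]
tool_rot: [76.9, 89.8, -34.5]
force: [3.1, -1.6, 4.3]
grip_width: 0.0538
```

```bash
python3 go.py .5253 -.3407 .1515 -21.3;python3 - <<'E'
from h import *
from workcell import r
s=r.read_camera("side")
f=lambda im,x,y,w,h,k:cv2.resize(im[y:y+h,x:x+w],None,fx=k,fy=k,interpolation=cv2.INTER_CUBIC)
cv2.imwrite("pics/g.png",f(s["image"],250,270,90,90,5))
E
```

```text
t 4.05 pos [ 0.5262 -0.3419  0.0527] ang -21.36 j6 -16.6 F [ 3.13 -1.61  4.3 ] M [-0.301 -0.612 -0.084] w 0.0538
tx ty tz [-0.0988 -0.0009 -0.0007] roll -0.06
```

View pics/g.png

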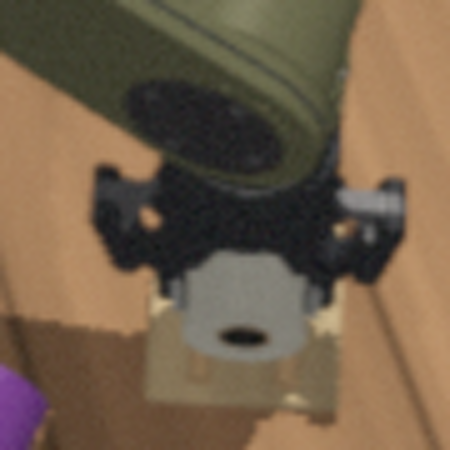

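>>> jog_arm --increments '[{"tx": -0.02,"ty": 0,"tz": 0,"roll": 0,"gripper": 0.55},{"tx": -0.04,"ty": 0,"tz": 0,"roll": 0,"gripper": 0.55},{"tx": -0.06,"ty": 0,"tz": 0,"roll": 0,"gripper": 0.55},{"tx": -0.08,"ty": 0,"tz": 0,"roll": 0,"gripper": 0.55},{"tx": -0.1,"ty": 0,"tz": 0,"roll": 0,"gripper": 0.55},{"tx": -0.12,"ty": 0,"tz": 0,"roll": 0,"gripper": 0.55},{"tx": -0.14,"ty": 0,"tz": 0,"roll": 0,"gripper": 0.55},{"tx": -0.15,"ty": 0,"tz": 0,"roll": 0,"gripper": 0.55},{"tx": -0.15,"ty": 0,"tz": 0,"roll": 0,"gripper": 0.55},{"tx": -0.15,"ty": 0,"tz": 0,"roll": 0,"gripper": 0.55}]'

```text
time: 5.35
tool_pos: [0.5246, -0.3408, 0.2002]
tool_rot: [-108.0, 89.9, 140.6]
force: [-0.5, -0.5, -3.2]
grip_width: 0.0543
```

```bash
python3 go.py .5300 .1362 .2 6.26
```

```text
t 5.35 pos [ 0.5246 -0.3408  0.2002] ang -21.35 j6 -16.6 F [-0.54 -0.55 -3.17] M [-0.004 -0.047  0.023] w 0.0543
tx ty tz [ 0.0008 -0.1686 -0.4462] roll -27.61
```

Lifted, and the force reading shows the roll's weight.

>>> jog_arm --increments '[{"tx": 0,"ty": -0.02,"tz": -0.053,"roll": -3,"gripper": 0.55},{"tx": 0,"ty": -0.04,"tz": -0.106,"roll": -6,"gripper": 0.55},{"tx": 0,"ty": -0.06,"tz": -0.159,"roll": -9,"gripper": 0.55},{"tx": 0,"ty": -0.08,"tz": -0.212,"roll": -12,"gripper": 0.55},{"tx": 0,"ty": -0.1,"tz": -0.265,"roll": -15,"gripper": 0.55},{"tx": 0,"ty": -0.12,"tz": -0.318,"roll": -18,"gripper": 0.55},{"tx": 0,"ty": -0.14,"tz": -0.371,"roll": -21,"gripper": 0.55},{"tx": 0,"ty": -0.155,"tz": -0.41,"roll": -24,"gripper": 0.55},{"tx": 0,"ty": -0.165,"tz": -0.437,"roll": -26.5,"gripper": 0.55},{"tx": 0,"ty": -0.1686,"tz": -0.4462,"roll": -27.6,"gripper": 0.55}]'

```text
time: 6.6
tool_pos: [0.5297, 0.1372, 0.2002]
tool_rot: [-85.7, 89.9, -169.3]
force: [-0.4, 0.7, -1.9]
grip_width: 0.0542
```

```bash
python3 - <<'E'
from h import *
from workcell import r
import go
t=r.read_camera("top");s=r.read_camera("side")
f=lambda im,x,y,w,h,k:cv2.resize(im[y:y+h,x:x+w],None,fx=k,fy=k,interpolation=cv2.INTER_CUBIC)
cv2.imwrite("pics/i.png",np.hstack([f(t["image"],195,170,95,95,4),f(s["image"],200,120,95,95,4)]))
for _ in range(4): go.inc(.53,.1362,.12,6.26)
E
```

```text
t 6.7 pos [0.53   0.1363 0.2005] ang 6.32 j6 2.5 F [ 0.41  0.09 -1.83] M [-0.    -0.018 -0.05 ] w 0.0542
tx ty tz [0.0805 0.0001 0.    ] roll 0.06
t 6.7 pos [0.53   0.1363 0.2005] ang 6.32 j6 2.5 F [ 0.41  0.09 -1.83] M [-0.    -0.018 -0.05 ] w 0.0542
tx ty tz [0.0805 0.0001 0.    ] roll 0.06
t 6.7 pos [0.53   0.1363 0.2005] ang 6.32 j6 2.5 F [ 0.41  0.09 -1.83] M [-0.    -0.018 -0.05 ] w 0.0542
tx ty tz [0.0805 0.0001 0.    ] roll 0.06
t 6.7 pos [0.53   0.1363 0.2005] ang 6.32 j6 2.5 F [ 0.41  0.09 -1.83] M [-0.    -0.018 -0.05 ] w 0.0542
tx ty tz [0.0805 0.0001 0.    ] roll 0.06
```

View pics/i.png

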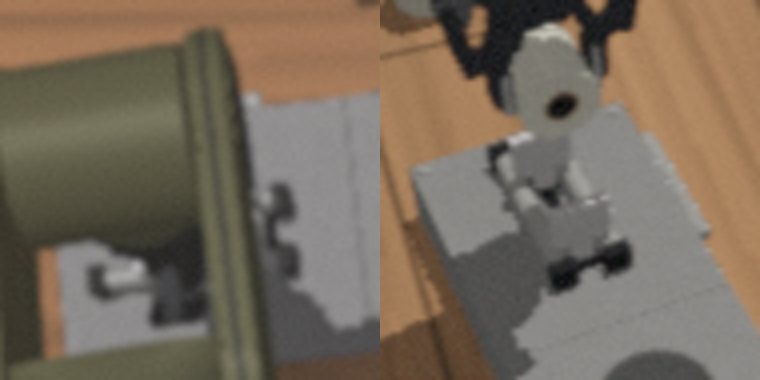

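```bash
python3 - <<'E'
from h import *
from workcell import r
s=r.read_camera("side")
th=np.radians(6.26);R=np.array([[np.cos(th),-np.sin(th)],[np.sin(th),np.cos(th)]])
P,u,v=cloud(s);C=np.array([.5302,.1342]);L=np.c_[(P[:,:2]-C)@R,P[:,2]]
hsv=cv2.cvtColor(s["image"],cv2.COLOR_BGR2HSV)[v,u]
q=L[(abs(L[:,0])<.035)&(abs(L[:,1])<.045)&(L[:,2]>.15)&(L[:,2]<.235)&(hsv[:,2]>110)]
print(len(q),np.percentile(q,[2,10,50,90,98],axis=0).round(4))
f=q[(q[:,1]<-.015)];print("front face y",np.median(f[:,1]),len(f),"x",np.percentile(f[:,0],[2,98]),"z",np.percentile(f[:,2],[2,98]))
g=L[(abs(L[:,0])<.03)&(L[:,2]>.08)&(L[:,2]<.115)]
h,e=np.histogram(g[:,1],bins=np.arange(-.05,.06,.003));print(list(zip(e.round(3),h)))
E
```

```text
396 [[-0.026  -0.0238  0.1704]
 [-0.0206 -0.0217  0.1774]
 [-0.0012 -0.0178  0.2123]
 [ 0.0188  0.0141  0.2205]
 [ 0.025   0.0253  0.2224]]
front face y -0.020168372547082595 221 x [-0.02632545  0.0238187 ] z [0.16924176 0.22058131]
[(np.float64(-0.05), np.int64(0)), (np.float64(-0.047), np.int64(0)), (np.float64(-0.044), np.int64(0)), (np.float64(-0.041), np.int64(2)), (np.float64(-0.038), np.int64(20)), (np.float64(-0.035), np.int64(72)), (np.float64(-0.032), np.int64(28)), (np.float64(-0.029), np.int64(9)), (np.float64(-0.026), np.int64(4)), (np.float64(-0.023), np.int64(0)), (np.float64(-0.02), np.int64(0)), (np.float64(-0.017), np.int64(0)), (np.float64(-0.014), np.int64(0)), (np.float64(-0.011), np.int64(0)), (np.float64(-0.008), np.int64(0)), (np.float64(-0.005), np.int64(0)), (np.float64(-0.002), np.int64(0)), (np.float64(0.001), np.int64(0)), (np.float64(0.004), np.int64(0)), (np.float64(0.007), np.int64(0)), (np.float64(0.01), np.int64(0)), (np.float64(0.013), np.int64(0)), (np.float64(0.016), np.int64(0)), (np.float64(0.019), np.int64(0)), (np.float64(0.022), np.int64(0)), (np.float64(0.025), np.int64(0)), (np.float64(0.028), np.int64(0)), (np.float64(0.031), np.int64(0)), (np.float64(0.034), np.int64(2)), (np.float64(0.037), np.int64(17)), (np.float64(0.04), np.int64(53)), (np.float64(0.043), np.int64(20)), (np.float64(0.046), np.int64(5)), (np.float64(0.049), np.int64(2)), (np.float64(0.052), np.int64(0)), (np.float64(0.055), np.int64(0))]
```

>>> jog_arm --increments '[{"tx": 0.02,"ty": 0,"tz": 0,"roll": 0,"gripper": 0.55},{"tx": 0.04,"ty": 0,"tz": 0,"roll": 0,"gripper": 0.55},{"tx": 0.06,"ty": 0,"tz": 0,"roll": 0,"gripper": 0.55},{"tx": 0.075,"ty": 0,"tz": 0,"roll": 0,"gripper": 0.55},{"tx": 0.085,"ty": 0,"tz": 0,"roll": 0,"gripper": 0.55},{"tx": 0.092,"ty": 0,"tz": 0,"roll": 0,"gripper": 0.55},{"tx": 0.097,"ty": 0,"tz": 0,"roll": 0,"gripper": 0.55},{"tx": 0.1,"ty": 0,"tz": 0,"roll": 0,"gripper": 0.55},{"tx": 0.1,"ty": 0,"tz": 0,"roll": 0,"gripper": 0.55},{"tx": 0.1,"ty": 0,"tz": 0,"roll": 0,"gripper": 0.55}]'

```text
time: 8.0
tool_pos: [0.5308, 0.1359, 0.1018]
tool_rot: [92.1, 90.0, 8.3]
force: [-0.1, -0.4, -0.4]
grip_width: 0.0539
```

```bash
python3 - <<'E'
from h import *
from workcell import r
import go
s=r.read_camera("side")
f=lambda im,x,y,w,h,k:cv2.resize(im[y:y+h,x:x+w],None,fx=k,fy=k,interpolation=cv2.INTER_CUBIC)
cv2.imwrite("pics/j.png",f(s["image"],200,120,95,95,6))
go.inc(.53,.1362,.097,6.26)
E
```

```text
t 8.05 pos [0.5307 0.1359 0.1018] ang 6.25 j6 2.5 F [ 0.09  0.22 -1.6 ] M [-0.028 -0.014  0.032] w 0.0542
tx ty tz [ 0.0048 -0.0007 -0.0004] roll -0.01
```

View pics/j.png

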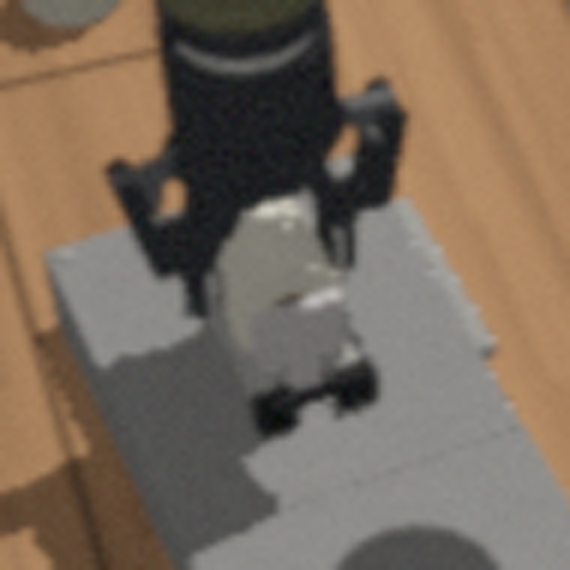

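The roll sits between the guides, with the moving guide in front at (300,340). I'll lower it the last few mm.

>>> jog_arm --increments '[{"tx": 0.001,"ty": -0.0007,"tz": 0,"roll": 0,"gripper": 0.55},{"tx": 0.002,"ty": -0.0007,"tz": 0,"roll": 0,"gripper": 0.55},{"tx": 0.003,"ty": -0.0007,"tz": 0,"roll": 0,"gripper": 0.55},{"tx": 0.0035,"ty": -0.0007,"tz": 0,"roll": 0,"gripper": 0.55},{"tx": 0.004,"ty": -0.0007,"tz": 0,"roll": 0,"gripper": 0.55},{"tx": 0.0045,"ty": -0.0007,"tz": 0,"roll": 0,"gripper": 0.55},{"tx": 0.0045,"ty": -0.0007,"tz": 0,"roll": 0,"gripper": 0.55},{"tx": 0.0045,"ty": -0.0007,"tz": 0,"roll": 0,"gripper": 0.55},{"tx": 0.0045,"ty": -0.0007,"tz": 0,"roll": 0,"gripper": 0.55},{"tx": 0.0045,"ty": -0.0007,"tz": 0,"roll": 0,"gripper": 0.55}]'

```text
time: 9.3
tool_pos: [0.5303, 0.1358, 0.0975]
tool_rot: [90.9, 89.9, 7.1]
force: [0.7, 0.3, 5.4]
grip_width: 0.0542
```

```bash
python3 go.py .53 .1362 .097 6.26
```

```text
t 9.3 pos [0.5303 0.1358 0.0975] ang 6.25 j6 2.5 F [0.66 0.27 5.39] M [-0.075  0.073  0.007] w 0.0542
tx ty tz [ 0.0005 -0.0003 -0.0004] roll -0.01
```

Contact: Fz rose from −1.6 to +5.4 N, so the roll is on the bars. Release and retreat.

>>> jog_arm --increments '[{"tx": 0,"ty": 0,"tz": 0,"roll": 0,"gripper": 0.7},{"tx": 0,"ty": 0,"tz": 0,"roll": 0,"gripper": 0.8},{"tx": 0,"ty": 0,"tz": 0,"roll": 0,"gripper": 0.95},{"tx": 0,"ty": 0,"tz": 0,"roll": 0,"gripper": 0.95},{"tx": -0.01,"ty": 0,"tz": 0,"roll": 0,"gripper": 0.95},{"tx": -0.03,"ty": 0,"tz": 0,"roll": 0,"gripper": 0.95},{"tx": -0.06,"ty": 0,"tz": 0,"roll": 0,"gripper": 0.95},{"tx": -0.09,"ty": 0,"tz": 0,"roll": 0,"gripper": 0.95},{"tx": -0.11,"ty": 0,"tz": 0,"roll": 0,"gripper": 0.95},{"tx": -0.12,"ty": 0,"tz": 0,"roll": 0,"gripper": 0.95}]'

```text
time: 10.55
tool_pos: [0.5304, 0.1359, 0.2191]
tool_rot: [93.1, 89.8, 9.3]
force: [-0.1, 0.6, -0.3]
grip_width: 0.0812
```

```bash
python3 - <<'E'
from h import *
from workcell import r
import go
s=r.read_camera("side")
f=lambda im,x,y,w,h,k:cv2.resize(im[y:y+h,x:x+w],None,fx=k,fy=k,interpolation=cv2.INTER_CUBIC)
cv2.imwrite("pics/k.png",f(s["image"],200,120,95,95,6))
go.inc(.549,-.0303,.2,45)
E
```

```text
t 10.6 pos [0.5306 0.1359 0.2196] ang 6.25 j6 2.5 F [1.53 0.15 0.82] M [-0.006 -0.011  0.019] w 0.0809
tx ty tz [1.960e-02 1.000e-04 1.672e-01] roll -38.75
```

View pics/k.png

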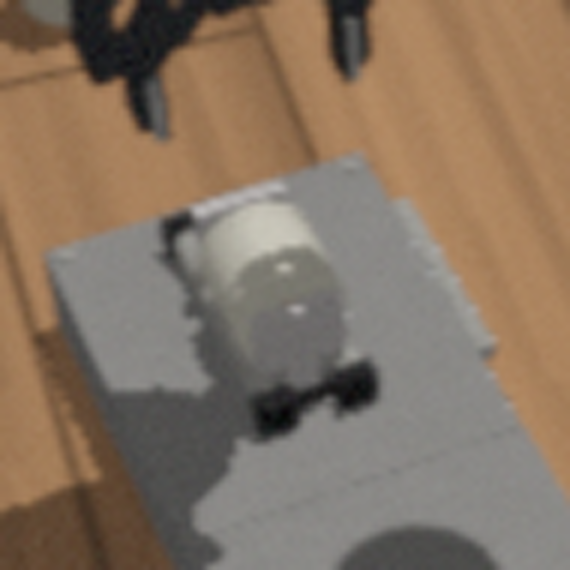

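Roll lies in the cradle between the guides. Next is the knob.

>>> jog_arm --increments '[{"tx": 0,"ty": 0,"tz": 0.025,"roll": -4,"gripper": 0.45},{"tx": 0,"ty": 0,"tz": 0.055,"roll": -9,"gripper": 0.45},{"tx": 0,"ty": 0,"tz": 0.085,"roll": -15,"gripper": 0.45},{"tx": 0,"ty": 0,"tz": 0.115,"roll": -22,"gripper": 0.45},{"tx": 0.01,"ty": 0,"tz": 0.14,"roll": -29,"gripper": 0.45},{"tx": 0.03,"ty": 0,"tz": 0.158,"roll": -35,"gripper": 0.45},{"tx": 0.055,"ty": 0,"tz": 0.1672,"roll": -38.7,"gripper": 0.45},{"tx": 0.075,"ty": 0,"tz": 0.1672,"roll": -38.7,"gripper": 0.45},{"tx": 0.09,"ty": 0,"tz": 0.1672,"roll": -38.7,"gripper": 0.45},{"tx": 0.09,"ty": 0,"tz": 0.1672,"roll": -38.7,"gripper": 0.45}]'

```text
time: 11.85
tool_pos: [0.5469, -0.0298, 0.1251]
tool_rot: [-144.9, 89.8, 170.1]
force: [1.7, -0.3, 0.2]
grip_width: 0.0384
```

```bash
python3 - <<'E'
from h import *
from workcell import r
import go
s=r.read_camera("side");t=r.read_camera("top");pickle.dump(s,open("sk.pkl","wb"))
f=lambda im,x,y,w,h,k:cv2.resize(im[y:y+h,x:x+w],None,fx=k,fy=k,interpolation=cv2.INTER_CUBIC)
cv2.imwrite("pics/l.png",f(s["image"],220,140,95,110,5));cv2.imwrite("pics/l2.png",f(t["image"],250,170,110,95,5))
go.inc(.549,-.0303,.05,45)
P,u,v=cloud(s);m=(np.hypot(P[:,0]-.549,P[:,1]+.0303)<.06)&(P[:,2]>.075)&(P[:,2]<.2)
q=P[m];print(len(q));i=np.argsort(q[:,2])[:25];print(np.c_[q[i],u[m][i],v[m][i]].round(3))
E
```

```text
t 11.95 pos [ 0.5484 -0.0301  0.1273] ang 44.97 j6 -53.7 F [ 0.12 -0.14  0.46] M [-0.006  0.04   0.03 ] w 0.0386
tx ty tz [0.0773 0.0003 0.0006] roll -0.03
349
[[ 5.64e-01 -1.50e-02  1.04e-01  2.72e+02  2.01e+02]
 [ 5.65e-01 -2.10e-02  1.06e-01  2.73e+02  2.02e+02]
 [ 5.72e-01 -1.60e-02  1.06e-01  2.75e+02  2.00e+02]
 [ 5.54e-01 -1.00e-02  1.06e-01  2.68e+02  2.00e+02]
 [ 5.58e-01 -1.50e-02  1.07e-01  2.70e+02  2.01e+02]
 [ 5.31e-01 -5.20e-02  1.07e-01  2.64e+02  2.14e+02]
 [ 5.33e-01 -5.30e-02  1.08e-01  2.65e+02  2.14e+02]
 [ 5.60e-01 -1.70e-02  1.08e-01  2.71e+02  2.01e+02]
 [ 5.55e-01 -8.00e-03  1.08e-01  2.68e+02  1.99e+02]
 [ 5.59e-01 -1.30e-02  1.08e-01  2.70e+02  2.00e+02]
 [ 5.65e-01 -2.00e-02  1.09e-01  2.73e+02  2.01e+02]
 [ 5.37e-01 -4.90e-02  1.10e-01  2.66e+02  2.12e+02]
 [ 5.56e-01 -1.40e-02  1.10e-01  2.69e+02  2.00e+02]
 [ 5.57e-01 -1.10e-02  1.10e-01  2.69e+02  1.99e+02]
 [ 5.63e-01 -1.60e-02  1.10e-01  2.72e+02  2.00e+02]
 [ 5.31e-01 -5.10e-02  1.11e-01  2.64e+02  2.13e+02]
 [ 5.34e-01 -5.20e-02  1.11e-01  2.65e+02  2.13e+02]
 [ 5.36e-01 -5.30e-02  1.11e-01  2.66e+02  2.13e+02]
 [ 5.72e-01 -1.70e-02  1.11e-01  2.75e+02  1.99e+02]
 [ 5.60e-01 -1.70e-02  1.12e-01  2.71e+02  2.00e+02]
 [ 5.28e-01 -5.60e-02  1.14e-01  2.63e+02  2.14e+02]
 [ 5.66e-01 -2.40e-02  1.14e-01  2.74e+02  2.01e+02]
 [ 5.24e-01 -5.10e-02  1.14e-01  2.61e+02  2.13e+02]
 [ 5.34e-01 -5.20e-02  1.15e-01  2.65e+02  2.12e+02]
 [ 5.72e-01 -1.60e-02  1.15e-01  2.75e+02  1.98e+02]]
```

View pics/l.png

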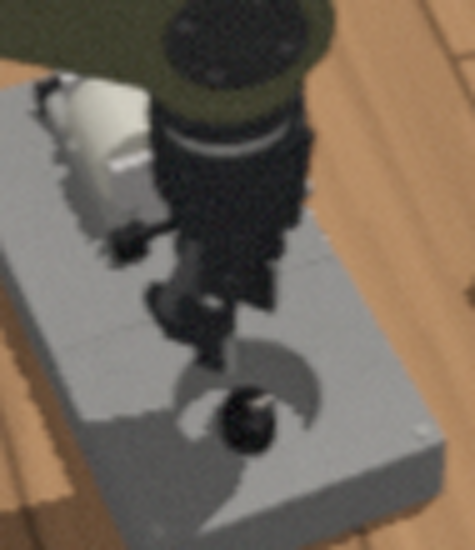

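View pics/l2.png

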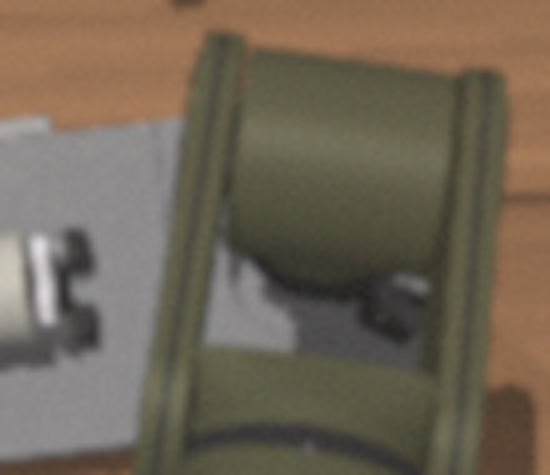

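>>> jog_arm --increments '[{"tx": 0.01,"ty": 0,"tz": 0.0005,"roll": 0,"gripper": 0.45},{"tx": 0.02,"ty": 0,"tz": 0.0005,"roll": 0,"gripper": 0.45},{"tx": 0.03,"ty": 0,"tz": 0.0005,"roll": 0,"gripper": 0.45},{"tx": 0.04,"ty": 0,"tz": 0.0005,"roll": 0,"gripper": 0.45},{"tx": 0.046,"ty": 0,"tz": 0.0005,"roll": 0,"gripper": 0.45},{"tx": 0.05,"ty": 0,"tz": 0.0005,"roll": 0,"gripper": 0.45},{"tx": 0.053,"ty": 0,"tz": 0.0005,"roll": 0,"gripper": 0.45},{"tx": 0.055,"ty": 0,"tz": 0.0005,"roll": 0,"gripper": 0.45},{"tx": 0.055,"ty": 0,"tz": 0.0005,"roll": 0,"gripper": 0.45},{"tx": 0.055,"ty": 0,"tz": 0.0005,"roll": 0,"gripper": 0.45}]'

```text
time: 13.2
tool_pos: [0.5485, -0.0308, 0.0721]
tool_rot: [33.3, 90.0, -11.7]
force: [-0.6, -0.3, -0.6]
grip_width: 0.0385
```

```bash
python3 - <<'E'
from h import *
from workcell import r
import go
s=r.read_camera("side");pickle.dump(s,open("sk2.pkl","wb"))
f=lambda im,x,y,w,h,k:cv2.resize(im[y:y+h,x:x+w],None,fx=k,fy=k,interpolation=cv2.INTER_CUBIC)
im=f(s["image"],240,180,60,60,9)
K=s["intrinsics"];T=s["camera_from_world"]
st=r.get_state();p0=st["tool_pos"]
def px(p):
    q=K@(T[:3,:3]@p+T[:3,3]);return tuple(int(round((a+.5)*9-.5)) for a in (q[:2]/q[2]-[240,180]))
y=np.array([np.cos(np.pi/4),np.sin(np.pi/4),0]);z=np.array([y[1],-y[0],0])
for sg in(-1,1):
  for zz in (-.011,.011):
    for w in(.0193,.0335):cv2.circle(im,px(p0+sg*w*y+zz*z-[0,0,.022]),2,(0,0,255),-1)
for k,col in(((.549,-.0285,.04),(0,255,0)),((.549,-.0303,.04),(255,255,0))):
    cv2.circle(im,px(np.array(k)),2,col,-1)
a=np.linspace(0,6.28,60)
for q in a: cv2.circle(im,px(np.array([p0[0]+.015*np.cos(q),p0[1]+.015*np.sin(q),.04])),1,(255,0,255),-1)
cv2.imwrite("pics/m.png",im)
go.inc(.549,-.0303,.04,45)
E
```

```text
t 13.25 pos [ 0.5485 -0.0308  0.0721] ang 44.95 j6 -53.8 F [ 0.21 -0.2   0.41] M [-0.006 -0.004  0.037] w 0.0385
tx ty tz [ 0.0321  0.0007 -0.    ] roll -0.05
```

View pics/m.png

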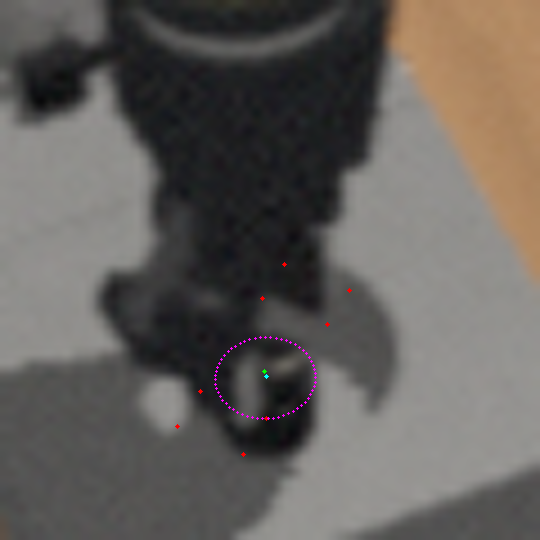

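```bash
python3 - <<'E'
from h import *
s=pickle.load(open("sk2.pkl","rb"))
f=lambda im,x,y,w,h,k:cv2.resize(im[y:y+h,x:x+w],None,fx=k,fy=k,interpolation=cv2.INTER_CUBIC)
im=f(s["image"],245,190,45,45,13).astype(float)
cv2.imwrite("pics/n.png",np.clip(255*(im/170)**.5,0,255).astype(np.uint8))
d=s["depth"][205:236:2,256:288:2];P,u,v=cloud(s)
H=np.zeros(s["depth"].shape);H[v,u]=P[:,2];print((H[205:236:2,256:288:2]*1000).round().astype(int))
E
```

```text
[[ 55 159 157 164 156 147 142 137  90  87  51  51  53  51  50  53]
 [157 156 154 153 148 137 137 132  83  85  78  51  52  53  50  53]
 [155 155 146 120 121 122 128 123  72  77  70  50  48  49  50  51]
 [150 151 136 118 121 124 126  61  65  68  61  42  51  51  48  47]
 [154 155 148 140  25 119 119  19  55  58  31  36  41  49  51  50]
 [151 151 147 103 104 108  15  15  16  19  21  21  32  39  49  53]
 [140 149 139 125  99 103  39  45  12  13  14  17  23  31  47  47]
 [110 126 126 119 106  97  41  41  42  18  17  17  11  27  46  53]
 [ 20 102 114 110 104  75  74  37  43  39  14  12  17  18  49  50]
 [ 13  12  68 104  75  72  63  38  40  36  18  14  15  12  54  50]
 [ 19  14  14  61  69  60  38  40  37  28  13  10  14  53  48  51]
 [ 50  14  18  16  22  31  37  37  33  24  17  14  49  53  54  50]
 [ 49  52  14  17  17  21  26  22  16  16  13  51  52  49  52  49]
 [ 53  51  49  51  51  13  14  21  52  53  51  52  47  49  50  50]
 [ 50  47  52  55  58  48  50  53  50  47  49  49  48  51  51  46]
 [ 51  48  51  51  50  50  49  54  49  45  48  52  50  52  49  50]]
```

View pics/n.png

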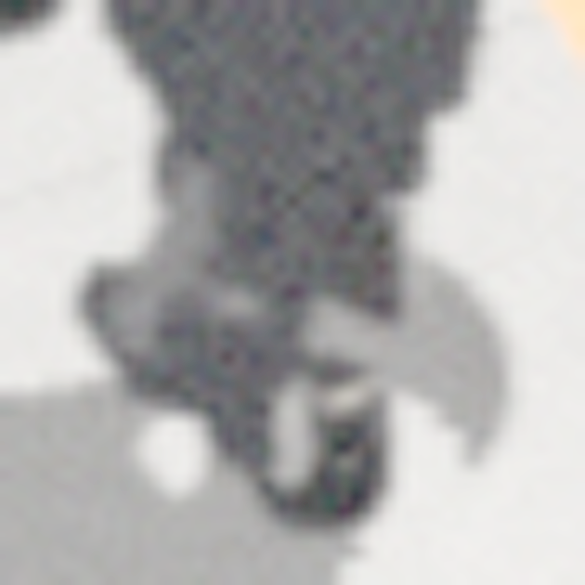

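```bash
python3 - <<'E'
from h import *
s=pickle.load(open("sk2.pkl","rb"))
P,u,v=cloud(s);m=(P[:,2]>.0565)&(P[:,2]<.085)&(np.hypot(P[:,0]-.5485,P[:,1]+.0308)<.05)
p0=np.array([.5485,-.0308]);y=np.array([1,1])/2**.5;z=np.array([1,-1])/2**.5
for a,b,c,uu,vv in zip((P[m][:,:2]-p0)@y*1e3,(P[m][:,:2]-p0)@z*1e3,P[m][:,2]*1e3,u[m],v[m]):print(round(a,1),round(b,1),round(c),uu,vv,end=" | ")
# knob top points
k=(P[:,2]>.034)&(P[:,2]<.0455)&(np.hypot(P[:,0]-.549,P[:,1]+.0303)<.02)
print();print(P[k].mean(0),np.percentile(P[k],[3,97],axis=0))
E
```

```text
22.1 -4.2 84 271 205 | 19.6 -3.0 79 271 207 | 18.6 0.6 83 272 207 | 18.5 3.7 84 273 207 | 19.7 6.1 85 274 207 | 26.4 8.4 78 276 207 | 18.7 -2.7 76 271 208 | 18.0 0.8 79 272 208 | 19.5 3.0 79 273 208 | 20.4 5.5 79 274 208 | 22.1 7.6 78 275 208 | 24.8 9.1 76 276 208 | 19.1 -3.0 71 271 209 | 19.5 -0.2 72 272 209 | 19.9 2.6 73 273 209 | 18.5 6.5 77 274 209 | 18.4 9.6 79 275 209 | 26.0 8.3 70 276 209 | 17.3 -2.2 69 271 210 | 18.7 0.1 69 272 210 | 21.5 1.6 67 273 210 | 18.4 6.4 73 274 210 | 20.6 8.2 72 275 210 | 24.8 8.9 67 276 210 | 19.0 -6.4 61 270 211 | 19.4 -3.5 62 271 211 | 18.2 0.3 65 272 211 | 21.6 1.4 62 273 211 | 18.6 6.2 68 274 211 | 21.2 7.7 66 275 211 | 25.6 8.4 61 276 211 | 17.7 0.4 62 272 212 | 19.8 2.3 60 273 212 | 19.5 5.6 63 274 212 | 18.1 9.4 66 275 212 | 24.1 9.1 59 276 212 | 18.0 3.2 58 273 213 | 19.2 5.6 58 274 213 | 18.9 8.8 61 275 213 | 17.4 9.6 59 275 214 | -23.0 8.0 84 267 219 | -28.2 4.9 84 265 220 | -26.5 6.9 83 266 220 | -22.8 7.7 79 267 220 | -18.2 8.0 74 268 220 | -25.6 3.1 76 265 221 | -23.8 5.1 75 266 221 | -24.3 8.4 77 267 221 | -20.9 9.4 74 268 221 | -32.5 4.2 80 264 222 | -29.0 5.1 77 265 222 | -26.4 6.4 74 266 222 | -23.9 8.0 72 267 222 | -20.0 8.7 68 268 222 | -32.4 -8.4 68 260 223 | -33.9 -4.4 72 261 223 | -32.0 3.6 75 264 223 | -29.2 4.9 72 265 223 | -27.7 7.1 72 266 223 | -27.5 10.0 73 267 223 | -20.0 8.5 63 268 223 | -31.5 -9.2 62 260 224 | -31.7 -5.9 64 261 224 | -29.2 -4.5 62 262 224 | -29.9 -0.9 65 263 224 | -34.1 4.7 74 264 224 | -30.0 5.2 69 265 224 | -25.2 5.4 63 266 224 | -25.4 8.5 65 267 224 | -20.1 8.4 59 268 224 | -31.3 -3.3 61 262 225 | -32.4 0.4 65 263 225 | -33.9 4.4 69 264 225 | -27.9 3.8 61 265 225 | -26.0 5.6 60 266 225 | -25.1 8.2 60 267 225 | -33.0 3.6 63 264 226 | -29.0 4.2 58 265 226 | -27.5 6.4 58 266 226 | -27.6 9.5 60 267 226 | 
[ 0.55262859 -0.03242355  0.0390838 ] [[ 0.54254831 -0.04533383  0.03572481]
 [ 0.56154373 -0.01709627  0.04420305]]
```

The finger geometry matches the arm's readings (inner faces at ±19–20 mm), and the knob lies between the fingers. Shift by 1.3 mm and descend.

>>> jog_arm --increments '[{"tx": 0,"ty": 0.0013,"tz": -0.0002,"roll": 0,"gripper": 0.45},{"tx": 0.005,"ty": 0.0013,"tz": -0.0002,"roll": 0,"gripper": 0.45},{"tx": 0.009,"ty": 0.0013,"tz": -0.0002,"roll": 0,"gripper": 0.45},{"tx": 0.013,"ty": 0.0013,"tz": -0.0002,"roll": 0,"gripper": 0.45},{"tx": 0.017,"ty": 0.0013,"tz": -0.0002,"roll": 0,"gripper": 0.45},{"tx": 0.021,"ty": 0.0013,"tz": -0.0002,"roll": 0,"gripper": 0.45},{"tx": 0.025,"ty": 0.0013,"tz": -0.0002,"roll": 0,"gripper": 0.45},{"tx": 0.028,"ty": 0.0013,"tz": -0.0002,"roll": 0,"gripper": 0.45},{"tx": 0.031,"ty": 0.0013,"tz": -0.0002,"roll": 0,"gripper": 0.45},{"tx": 0.031,"ty": 0.0013,"tz": -0.0002,"roll": 0,"gripper": 0.45}]'

```text
time: 14.5
tool_pos: [0.5489, -0.0297, 0.0405]
tool_rot: [-139.6, 90.0, 175.3]
force: [0.3, 0.2, 0.6]
grip_width: 0.038
```

```bash
python3 go.py .5492 -.0297 .0405 45
```

```text
t 14.5 pos [ 0.5489 -0.0297  0.0405] ang 44.95 j6 -53.6 F [0.34 0.17 0.6 ] M [ 0.021 -0.01   0.024] w 0.038
tx ty tz [0.     0.0002 0.0002] roll -0.05
```

No contact on the way down. Close gently and see how the knob centres.

>>> jog_arm --increments '[{"tx": 0,"ty": 0,"tz": 0,"roll": 0,"gripper": 0.4},{"tx": 0,"ty": 0,"tz": 0,"roll": 0,"gripper": 0.36},{"tx": 0,"ty": 0,"tz": 0,"roll": 0,"gripper": 0.32},{"tx": 0,"ty": 0,"tz": 0,"roll": 0,"gripper": 0.25},{"tx": 0,"ty": 0,"tz": 0,"roll": 0,"gripper": 0.25},{"tx": 0,"ty": 0,"tz": 0,"roll": 0,"gripper": 0.25},{"tx": 0,"ty": 0,"tz": 0,"roll": 0,"gripper": 0.25},{"tx": 0,"ty": 0,"tz": 0,"roll": 0,"gripper": 0.25},{"tx": 0,"ty": 0,"tz": 0,"roll": 0,"gripper": 0.25},{"tx": 0,"ty": 0,"tz": 0,"roll": 0,"gripper": 0.25}]' --squeeze 20

```text
time: 15.75
tool_pos: [0.5492, -0.0299, 0.0411]
tool_rot: [-53.7, 90.0, -98.7]
force: [-3.0, -1.5, 5.8]
grip_width: 0.0289
```

```bash
python3 go.py .5492 -.0297 .0405 45
```

```text
t 15.75 pos [ 0.5492 -0.0299  0.0411] ang 44.95 j6 -53.6 F [-3.05 -1.5   5.82] M [-0.342  0.506 -0.021] w 0.0289
tx ty tz [ 0.0006  0.0002 -0.0001] roll -0.05
```

>>> jog_arm --increments '[{"tx": 0,"ty": 0,"tz": 0,"roll": 0,"gripper": 0.25},{"tx": 0,"ty": 0,"tz": 0,"roll": 0,"gripper": 0.25},{"tx": 0,"ty": 0,"tz": 0,"roll": 3,"gripper": 0.25},{"tx": 0,"ty": 0,"tz": 0,"roll": 6,"gripper": 0.25},{"tx": 0,"ty": 0,"tz": 0,"roll": 9,"gripper": 0.25},{"tx": 0,"ty": 0,"tz": 0,"roll": 12,"gripper": 0.25},{"tx": 0,"ty": 0,"tz": 0,"roll": 15,"gripper": 0.25},{"tx": 0,"ty": 0,"tz": 0,"roll": 18,"gripper": 0.25},{"tx": 0,"ty": 0,"tz": 0,"roll": 18,"gripper": 0.25},{"tx": 0,"ty": 0,"tz": 0,"roll": 18,"gripper": 0.25}]' --squeeze 80

```text
time: 17.0
tool_pos: [0.5493, -0.0298, 0.0414]
tool_rot: [-16.8, 90.0, -79.8]
force: [-3.2, -1.5, 7.7]
grip_width: 0.0275
```

```bash
cat > look.py <<'E'
import sys
from h import *
from workcell import r
import go
R_=[]
for i in range(int(sys.argv[2])):
    s=r.read_camera("side");st=r.get_state();R_.append(st["torque"][2])
print("Mz",np.round(R_,3));go.inc(.5492,-.0297,.0405)
f=lambda im,x,y,w,h,k:cv2.resize(im[y:y+h,x:x+w],None,fx=k,fy=k,interpolation=cv2.INTER_CUBIC)
cv2.imwrite(f"pics/{sys.argv[1]}.png",f(s["image"],205,130,100,105,6))
th=np.radians(6.26);R=np.array([[np.cos(th),-np.sin(th)],[np.sin(th),np.cos(th)]])
P,u,v=cloud(s);C=np.array([.5302,.1342]);L=np.c_[(P[:,:2]-C)@R,P[:,2]]
g=L[(abs(L[:,0])<.022)&(L[:,2]>.085)&(L[:,2]<.115)&(L[:,1]<-.005)];print("guide y",np.median(g[:,1]).round(4) if len(g) else None,len(g),"(back -.0345 start)")
E
python3 look.py p1 3
```

```text
Mz [0.268 0.338 0.277]
t 17.15 pos [ 0.5493 -0.0298  0.0414] ang 27.02 j6 -35.7 F [-3.78 -0.77  5.52] M [-0.162  0.629  0.277] w 0.0276
tx ty tz [ 0.0009 -0.     -0.0001] roll 0
guide y -0.1799 81 (back -.0345 start)
```

View pics/p1.png

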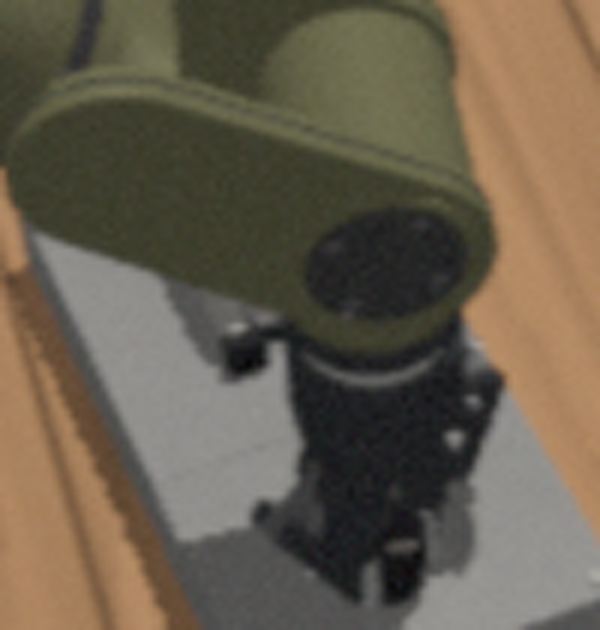

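```bash
cat > look2.py <<'E'
import sys
from h import *
from workcell import r
import go
M=[]
for i in range(int(sys.argv[2])):
    s=r.read_camera("top");M.append(r.get_state()["torque"][2])
print("Mz mean",np.mean(M).round(4),"sd",np.std(M).round(3),"n",len(M));go.inc(.5492,-.0297,.0405)
f=lambda im,x,y,w,h,k:cv2.resize(im[y:y+h,x:x+w],None,fx=k,fy=k,interpolation=cv2.INTER_CUBIC)
cv2.imwrite(f"pics/{sys.argv[1]}.png",f(s["image"],210,190,115,75,6))
th=np.radians(6.26);R=np.array([[np.cos(th),-np.sin(th)],[np.sin(th),np.cos(th)]])
P,u,v=cloud(s);C=np.array([.5302,.1342]);L=np.c_[(P[:,:2]-C)@R,P[:,2]]
g=L[(abs(L[:,0])<.022)&(L[:,2]>.1)&(L[:,2]<.116)];
h,e=np.histogram(g[:,1]*1e3,bins=np.arange(-45,52,3));print(dict(zip(e[:-1].astype(int).tolist(),h.tolist())))
E
python3 look2.py q1 10
```

```text
Mz mean 0.2773 sd 0.022 n 10
t 17.65 pos [ 0.5493 -0.0298  0.0414] ang 27.02 j6 -35.7 F [-3.36 -0.72  6.37] M [-0.18   0.616  0.285] w 0.0272
tx ty tz [ 0.0009 -0.     -0.0001] roll 0
{-45: 0, -42: 0, -39: 0, -36: 0, -33: 22, -30: 21, -27: 14, -24: 18, -21: 13, -18: 11, -15: 15, -12: 12, -9: 13, -6: 9, -3: 12, 0: 16, 3: 16, 6: 14, 9: 13, 12: 16, 15: 17, 18: 14, 21: 14, 24: 12, 27: 0, 30: 0, 33: 0, 36: 7, 39: 21, 42: 22, 45: 11, 48: 0}
```

View pics/q1.png

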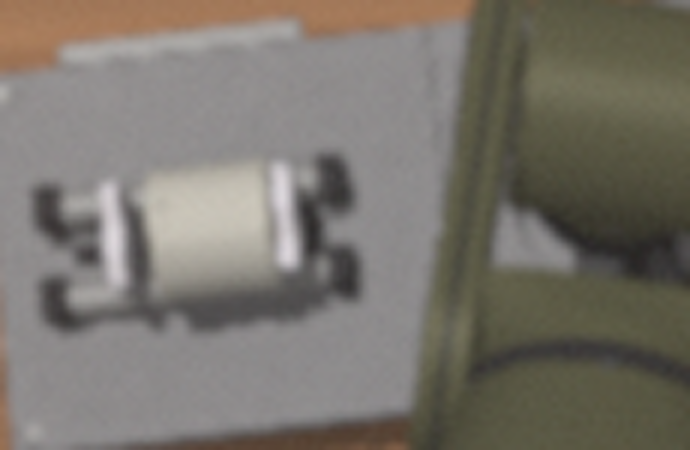

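>>> jog_arm --increments '[{"tx": 0,"ty": 0,"tz": 0,"roll": 2,"gripper": 0.25},{"tx": 0,"ty": 0,"tz": 0,"roll": 4,"gripper": 0.25},{"tx": 0,"ty": 0,"tz": 0,"roll": 6,"gripper": 0.25},{"tx": 0,"ty": 0,"tz": 0,"roll": 8,"gripper": 0.25},{"tx": 0,"ty": 0,"tz": 0,"roll": 10,"gripper": 0.25},{"tx": 0,"ty": 0,"tz": 0,"roll": 12,"gripper": 0.25},{"tx": 0,"ty": 0,"tz": 0,"roll": 14,"gripper": 0.25},{"tx": 0,"ty": 0,"tz": 0,"roll": 15,"gripper": 0.25},{"tx": 0,"ty": 0,"tz": 0,"roll": 15,"gripper": 0.25},{"tx": 0,"ty": 0,"tz": 0,"roll": 15,"gripper": 0.25}]'

```text
time: 18.9
tool_pos: [0.5494, -0.0298, 0.0414]
tool_rot: [35.0, 90.0, -43.0]
force: [-3.0, -0.6, 6.5]
grip_width: 0.0275
```

```bash
python3 look2.py q2 12
```

```text
Mz mean 0.3233 sd 0.024 n 12
t 19.5 pos [ 0.5494 -0.0298  0.0414] ang 12.02 j6 -20.7 F [-2.87 -0.73  7.53] M [-0.144  0.5    0.294] w 0.0277
tx ty tz [ 0.0009 -0.0002 -0.0001] roll 0
{-45: 0, -42: 0, -39: 0, -36: 0, -33: 0, -30: 19, -27: 21, -24: 21, -21: 15, -18: 17, -15: 18, -12: 13, -9: 12, -6: 13, -3: 16, 0: 17, 3: 17, 6: 11, 9: 14, 12: 14, 15: 16, 18: 17, 21: 16, 24: 13, 27: 7, 30: 0, 33: 0, 36: 8, 39: 22, 42: 19, 45: 13, 48: 0}
```

View pics/q2.png

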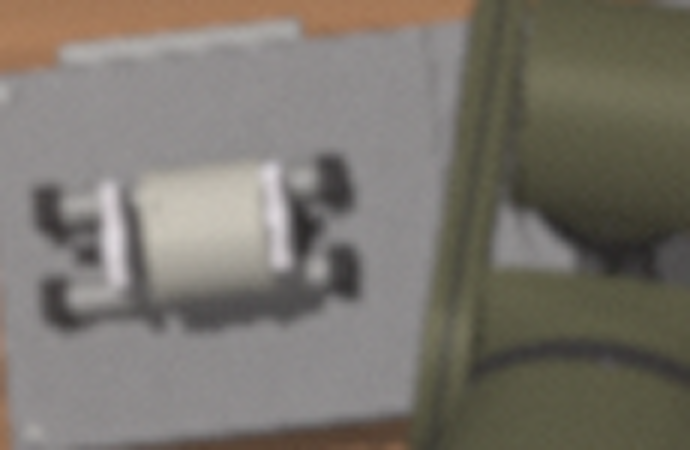

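>>> jog_arm --increments '[{"tx": 0,"ty": 0,"tz": 0,"roll": 1,"gripper": 0.25},{"tx": 0,"ty": 0,"tz": 0,"roll": 2,"gripper": 0.25},{"tx": 0,"ty": 0,"tz": 0,"roll": 3,"gripper": 0.25},{"tx": 0,"ty": 0,"tz": 0,"roll": 4,"gripper": 0.25},{"tx": 0,"ty": 0,"tz": 0,"roll": 5,"gripper": 0.25},{"tx": 0,"ty": 0,"tz": 0,"roll": 6,"gripper": 0.25},{"tx": 0,"ty": 0,"tz": 0,"roll": 7,"gripper": 0.25},{"tx": 0,"ty": 0,"tz": 0,"roll": 8,"gripper": 0.25},{"tx": 0,"ty": 0,"tz": 0,"roll": 8,"gripper": 0.25},{"tx": 0,"ty": 0,"tz": 0,"roll": 8,"gripper": 0.25}]'

```text
time: 20.75
tool_pos: [0.5494, -0.0297, 0.0414]
tool_rot: [50.5, 90.0, -35.5]
force: [-2.5, -0.6, 6.5]
grip_width: 0.0276
```

```bash
python3 look2.py q3 12
```

```text
Mz mean 0.3442 sd 0.019 n 12
t 21.35 pos [ 0.5495 -0.0297  0.0414] ang 4.02 j6 -12.7 F [-2.71 -1.26  5.6 ] M [-0.151  0.437  0.334] w 0.0271
tx ty tz [ 0.0009 -0.0003 -0.0001] roll 0
{-45: 0, -42: 0, -39: 0, -36: 0, -33: 0, -30: 2, -27: 22, -24: 22, -21: 19, -18: 14, -15: 14, -12: 16, -9: 11, -6: 13, -3: 10, 0: 19, 3: 15, 6: 13, 9: 12, 12: 16, 15: 16, 18: 15, 21: 13, 24: 16, 27: 11, 30: 8, 33: 0, 36: 6, 39: 23, 42: 19, 45: 14, 48: 0}
```

View pics/q3.png

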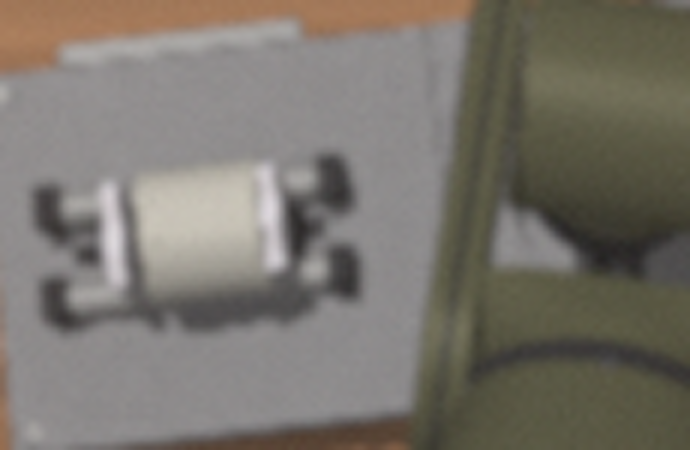

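The roll is sliding along. The gap at crop (130,240) is closing.

>>> jog_arm --increments '[{"tx": 0,"ty": 0,"tz": 0,"roll": 0.8,"gripper": 0.25},{"tx": 0,"ty": 0,"tz": 0,"roll": 1.6,"gripper": 0.25},{"tx": 0,"ty": 0,"tz": 0,"roll": 2.4,"gripper": 0.25},{"tx": 0,"ty": 0,"tz": 0,"roll": 3.2,"gripper": 0.25},{"tx": 0,"ty": 0,"tz": 0,"roll": 4,"gripper": 0.25},{"tx": 0,"ty": 0,"tz": 0,"roll": 4.8,"gripper": 0.25},{"tx": 0,"ty": 0,"tz": 0,"roll": 5.4,"gripper": 0.25},{"tx": 0,"ty": 0,"tz": 0,"roll": 6,"gripper": 0.25},{"tx": 0,"ty": 0,"tz": 0,"roll": 6,"gripper": 0.25},{"tx": 0,"ty": 0,"tz": 0,"roll": 6,"gripper": 0.25}]'

```text
time: 22.6
tool_pos: [0.5495, -0.0297, 0.0414]
tool_rot: [63.4, 90.0, -28.6]
force: [-2.2, -1.8, 5.5]
grip_width: 0.0274
```

```bash
python3 look2.py q4 10
```

```text
Mz mean 0.3357 sd 0.019 n 10
t 23.1 pos [ 0.5495 -0.0297  0.0414] ang -1.98 j6 -6.7 F [-2.78 -0.24  6.66] M [-0.104  0.494  0.324] w 0.0273
tx ty tz [ 0.0009 -0.0003 -0.    ] roll 0
{-45: 0, -42: 0, -39: 0, -36: 0, -33: 0, -30: 0, -27: 14, -24: 20, -21: 20, -18: 17, -15: 18, -12: 11, -9: 8, -6: 14, -3: 9, 0: 18, 3: 13, 6: 13, 9: 14, 12: 13, 15: 18, 18: 13, 21: 12, 24: 18, 27: 12, 30: 9, 33: 0, 36: 4, 39: 21, 42: 22, 45: 14, 48: 0}
```

View pics/q4.png

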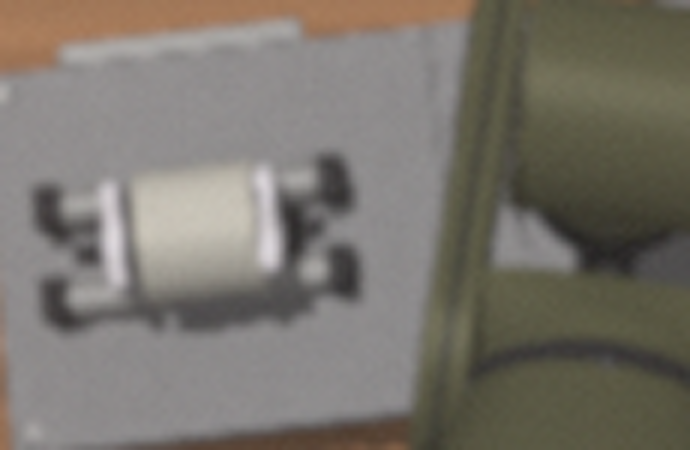

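>>> jog_arm --increments '[{"tx": 0,"ty": 0,"tz": 0,"roll": 0.8,"gripper": 0.25},{"tx": 0,"ty": 0,"tz": 0,"roll": 1.6,"gripper": 0.25},{"tx": 0,"ty": 0,"tz": 0,"roll": 2.4,"gripper": 0.25},{"tx": 0,"ty": 0,"tz": 0,"roll": 3.2,"gripper": 0.25},{"tx": 0,"ty": 0,"tz": 0,"roll": 4,"gripper": 0.25},{"tx": 0,"ty": 0,"tz": 0,"roll": 4.8,"gripper": 0.25},{"tx": 0,"ty": 0,"tz": 0,"roll": 5.4,"gripper": 0.25},{"tx": 0,"ty": 0,"tz": 0,"roll": 6,"gripper": 0.25},{"tx": 0,"ty": 0,"tz": 0,"roll": 6,"gripper": 0.25},{"tx": 0,"ty": 0,"tz": 0,"roll": 6,"gripper": 0.25}]'

```text
time: 24.35
tool_pos: [0.5496, -0.0297, 0.0414]
tool_rot: [73.4, 89.9, -24.6]
force: [-2.7, -0.1, 5.7]
grip_width: 0.0273
```

```bash
python3 look2.py q5 8
```

```text
Mz mean 0.3206 sd 0.016 n 8
t 24.75 pos [ 0.5495 -0.0298  0.0414] ang -7.98 j6 -0.7 F [-2.08 -0.91  5.27] M [-0.146  0.462  0.331] w 0.0275
tx ty tz [ 0.0009 -0.0003 -0.    ] roll 0
{-45: 0, -42: 0, -39: 0, -36: 0, -33: 0, -30: 0, -27: 2, -24: 23, -21: 20, -18: 21, -15: 12, -12: 14, -9: 14, -6: 13, -3: 13, 0: 17, 3: 16, 6: 16, 9: 11, 12: 14, 15: 15, 18: 15, 21: 12, 24: 14, 27: 15, 30: 13, 33: 4, 36: 5, 39: 24, 42: 20, 45: 14, 48: 0}
```

View pics/q5.png

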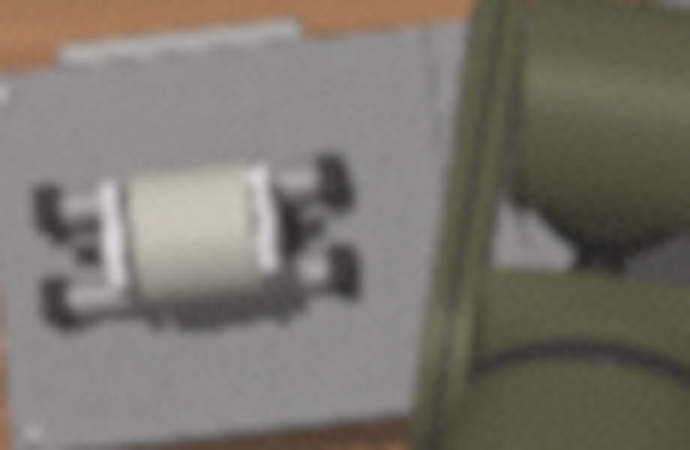

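>>> jog_arm --increments '[{"tx": 0,"ty": 0,"tz": 0,"roll": 0.8,"gripper": 0.25},{"tx": 0,"ty": 0,"tz": 0,"roll": 1.6,"gripper": 0.25},{"tx": 0,"ty": 0,"tz": 0,"roll": 2.4,"gripper": 0.25},{"tx": 0,"ty": 0,"tz": 0,"roll": 3.2,"gripper": 0.25},{"tx": 0,"ty": 0,"tz": 0,"roll": 4,"gripper": 0.25},{"tx": 0,"ty": 0,"tz": 0,"roll": 4.8,"gripper": 0.25},{"tx": 0,"ty": 0,"tz": 0,"roll": 5.4,"gripper": 0.25},{"tx": 0,"ty": 0,"tz": 0,"roll": 6,"gripper": 0.25},{"tx": 0,"ty": 0,"tz": 0,"roll": 6,"gripper": 0.25},{"tx": 0,"ty": 0,"tz": 0,"roll": 6,"gripper": 0.25}]'

```text
time: 26.0
tool_pos: [0.5496, -0.0297, 0.0414]
tool_rot: [82.2, 89.9, -21.8]
force: [-2.3, -0.3, 6.3]
grip_width: 0.0277
```

```bash
python3 look2.py q6 8
```

```text
Mz mean 0.347 sd 0.023 n 8
t 26.4 pos [ 0.5496 -0.0297  0.0414] ang -13.98 j6 5.3 F [-2.55 -0.15  6.05] M [-0.117  0.392  0.356] w 0.0276
tx ty tz [ 0.0009 -0.0004  0.0001] roll 0
{-45: 0, -42: 0, -39: 0, -36: 0, -33: 0, -30: 0, -27: 0, -24: 14, -21: 21, -18: 20, -15: 19, -12: 15, -9: 12, -6: 15, -3: 15, 0: 17, 3: 16, 6: 14, 9: 14, 12: 9, 15: 18, 18: 18, 21: 16, 24: 13, 27: 12, 30: 14, 33: 12, 36: 6, 39: 23, 42: 21, 45: 13, 48: 0}
```

View pics/q6.png

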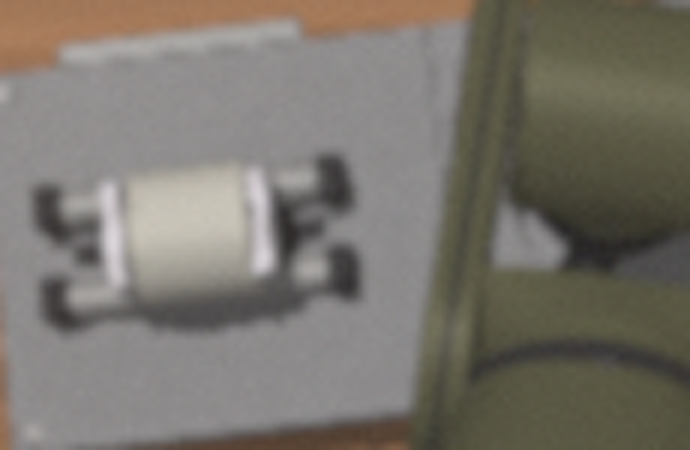

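Nearly touching the far guide; smaller steps from here.

>>> jog_arm --increments '[{"tx": 0,"ty": 0,"tz": 0,"roll": 0.5,"gripper": 0.25},{"tx": 0,"ty": 0,"tz": 0,"roll": 1,"gripper": 0.25},{"tx": 0,"ty": 0,"tz": 0,"roll": 1.5,"gripper": 0.25},{"tx": 0,"ty": 0,"tz": 0,"roll": 2,"gripper": 0.25},{"tx": 0,"ty": 0,"tz": 0,"roll": 2.5,"gripper": 0.25},{"tx": 0,"ty": 0,"tz": 0,"roll": 3,"gripper": 0.25},{"tx": 0,"ty": 0,"tz": 0,"roll": 3.5,"gripper": 0.25},{"tx": 0,"ty": 0,"tz": 0,"roll": 4,"gripper": 0.25},{"tx": 0,"ty": 0,"tz": 0,"roll": 4,"gripper": 0.25},{"tx": 0,"ty": 0,"tz": 0,"roll": 4,"gripper": 0.25}]'

```text
time: 27.65
tool_pos: [0.5496, -0.0297, 0.0414]
tool_rot: [85.8, 89.9, -22.2]
force: [-2.5, 0.0, 5.3]
grip_width: 0.0273
```

```bash
python3 look2.py q7 8
```

```text
Mz mean 0.3361 sd 0.023 n 8
t 28.05 pos [ 0.5496 -0.0298  0.0414] ang -17.98 j6 9.3 F [-1.12 -0.66  5.19] M [-0.131  0.37   0.301] w 0.0273
tx ty tz [ 0.0009 -0.0004  0.0001] roll 0
{-45: 0, -42: 0, -39: 0, -36: 0, -33: 0, -30: 0, -27: 0, -24: 8, -21: 24, -18: 19, -15: 22, -12: 13, -9: 14, -6: 12, -3: 13, 0: 13, 3: 17, 6: 11, 9: 11, 12: 12, 15: 17, 18: 15, 21: 12, 24: 12, 27: 14, 30: 12, 33: 17, 36: 9, 39: 21, 42: 18, 45: 13, 48: 0}
```

>>> jog_arm --increments '[{"tx": 0,"ty": 0,"tz": 0,"roll": 0.5,"gripper": 0.25},{"tx": 0,"ty": 0,"tz": 0,"roll": 1,"gripper": 0.25},{"tx": 0,"ty": 0,"tz": 0,"roll": 1.5,"gripper": 0.25},{"tx": 0,"ty": 0,"tz": 0,"roll": 2,"gripper": 0.25},{"tx": 0,"ty": 0,"tz": 0,"roll": 2.5,"gripper": 0.25},{"tx": 0,"ty": 0,"tz": 0,"roll": 3,"gripper": 0.25},{"tx": 0,"ty": 0,"tz": 0,"roll": 3.5,"gripper": 0.25},{"tx": 0,"ty": 0,"tz": 0,"roll": 4,"gripper": 0.25},{"tx": 0,"ty": 0,"tz": 0,"roll": 4,"gripper": 0.25},{"tx": 0,"ty": 0,"tz": 0,"roll": 4,"gripper": 0.25}]'

```text
time: 29.3
tool_pos: [0.5497, -0.0298, 0.0414]
tool_rot: [91.5, 89.9, -20.5]
force: [-2.1, -0.7, 5.8]
grip_width: 0.0274
```

```bash
python3 look2.py q8 8
```

```text
Mz mean 0.3308 sd 0.019 n 8
t 29.7 pos [ 0.5497 -0.0298  0.0414] ang -21.98 j6 13.3 F [-2.39 -0.54  5.06] M [-0.104  0.35   0.328] w 0.0278
tx ty tz [ 0.0009 -0.0004  0.0001] roll 0
{-45: 0, -42: 0, -39: 0, -36: 0, -33: 0, -30: 0, -27: 0, -24: 0, -21: 22, -18: 20, -15: 23, -12: 14, -9: 11, -6: 10, -3: 16, 0: 18, 3: 16, 6: 17, 9: 10, 12: 11, 15: 16, 18: 19, 21: 13, 24: 11, 27: 17, 30: 14, 33: 15, 36: 9, 39: 21, 42: 19, 45: 14, 48: 0}
```

View pics/q8.png

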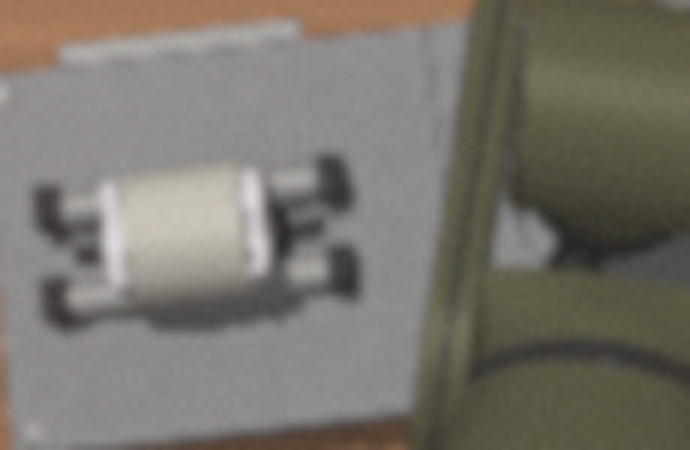

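>>> jog_arm --increments '[{"tx": 0,"ty": 0,"tz": 0,"roll": 0.4,"gripper": 0.25},{"tx": 0,"ty": 0,"tz": 0,"roll": 0.8,"gripper": 0.25},{"tx": 0,"ty": 0,"tz": 0,"roll": 1.2,"gripper": 0.25},{"tx": 0,"ty": 0,"tz": 0,"roll": 1.6,"gripper": 0.25},{"tx": 0,"ty": 0,"tz": 0,"roll": 2,"gripper": 0.25},{"tx": 0,"ty": 0,"tz": 0,"roll": 2.4,"gripper": 0.25},{"tx": 0,"ty": 0,"tz": 0,"roll": 2.8,"gripper": 0.25},{"tx": 0,"ty": 0,"tz": 0,"roll": 3,"gripper": 0.25},{"tx": 0,"ty": 0,"tz": 0,"roll": 3,"gripper": 0.25},{"tx": 0,"ty": 0,"tz": 0,"roll": 3,"gripper": 0.25}]'

```text
time: 30.95
tool_pos: [0.5497, -0.0298, 0.0414]
tool_rot: [95.7, 89.9, -19.3]
force: [-2.0, -0.7, 6.0]
grip_width: 0.0276
```

```bash
python3 look2.py q9 8
```

```text
Mz mean 0.3401 sd 0.025 n 8
t 31.35 pos [ 0.5497 -0.0298  0.0414] ang -24.98 j6 16.3 F [-2.73 -0.48  5.97] M [-0.13   0.32   0.306] w 0.0274
tx ty tz [ 0.0009 -0.0005  0.0001] roll 0
{-45: 0, -42: 0, -39: 0, -36: 0, -33: 0, -30: 0, -27: 0, -24: 0, -21: 15, -18: 19, -15: 20, -12: 21, -9: 14, -6: 14, -3: 13, 0: 13, 3: 16, 6: 13, 9: 13, 12: 9, 15: 15, 18: 11, 21: 15, 24: 12, 27: 14, 30: 13, 33: 17, 36: 11, 39: 17, 42: 18, 45: 13, 48: 0}
```

>>> jog_arm --increments '[{"tx": 0,"ty": 0,"tz": 0,"roll": 0.4,"gripper": 0.25},{"tx": 0,"ty": 0,"tz": 0,"roll": 0.8,"gripper": 0.25},{"tx": 0,"ty": 0,"tz": 0,"roll": 1.2,"gripper": 0.25},{"tx": 0,"ty": 0,"tz": 0,"roll": 1.6,"gripper": 0.25},{"tx": 0,"ty": 0,"tz": 0,"roll": 2,"gripper": 0.25},{"tx": 0,"ty": 0,"tz": 0,"roll": 2.4,"gripper": 0.25},{"tx": 0,"ty": 0,"tz": 0,"roll": 2.8,"gripper": 0.25},{"tx": 0,"ty": 0,"tz": 0,"roll": 3,"gripper": 0.25},{"tx": 0,"ty": 0,"tz": 0,"roll": 3,"gripper": 0.25},{"tx": 0,"ty": 0,"tz": 0,"roll": 3,"gripper": 0.25}]'

```text
time: 32.6
tool_pos: [0.5497, -0.0298, 0.0414]
tool_rot: [93.1, 89.9, -24.9]
force: [-1.6, -0.7, 5.4]
grip_width: 0.0275
```

```bash
python3 look2.py q10 8
```

```text
Mz mean 0.4163 sd 0.041 n 8
t 33.0 pos [ 0.5497 -0.0298  0.0414] ang -27.96 j6 19.3 F [-1.95 -1.47  5.07] M [-0.127  0.32   0.419] w 0.0275
tx ty tz [ 0.0009 -0.0005  0.0002] roll 0
{-45: 0, -42: 0, -39: 0, -36: 0, -33: 0, -30: 0, -27: 0, -24: 0, -21: 11, -18: 21, -15: 21, -12: 23, -9: 14, -6: 14, -3: 13, 0: 14, 3: 15, 6: 13, 9: 14, 12: 12, 15: 14, 18: 20, 21: 14, 24: 16, 27: 12, 30: 12, 33: 17, 36: 13, 39: 16, 42: 21, 45: 13, 48: 0}
```

View pics/q10.png

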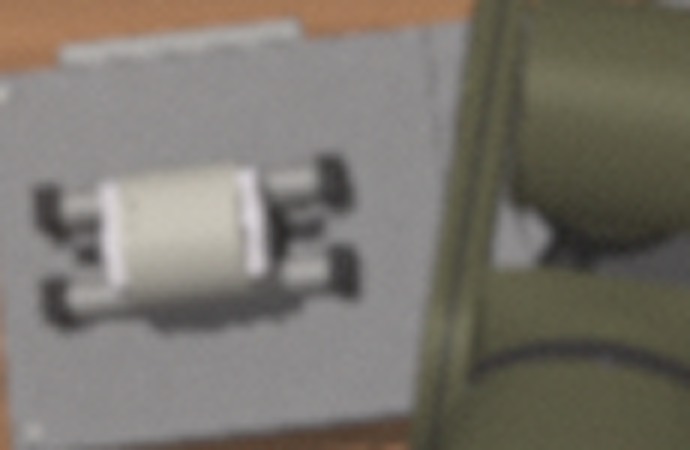

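Contact with the far guide: the torque rose from 0.336 (sliding) to 0.416 N m, about 7 N. One more 1.4° step should bring it to about 10 N.

>>> jog_arm --increments '[{"tx": 0,"ty": 0,"tz": 0,"roll": 0.3,"gripper": 0.25},{"tx": 0,"ty": 0,"tz": 0,"roll": 0.6,"gripper": 0.25},{"tx": 0,"ty": 0,"tz": 0,"roll": 0.9,"gripper": 0.25},{"tx": 0,"ty": 0,"tz": 0,"roll": 1.2,"gripper": 0.25},{"tx": 0,"ty": 0,"tz": 0,"roll": 1.4,"gripper": 0.25},{"tx": 0,"ty": 0,"tz": 0,"roll": 1.4,"gripper": 0.25},{"tx": 0,"ty": 0,"tz": 0,"roll": 1.4,"gripper": 0.25},{"tx": 0,"ty": 0,"tz": 0,"roll": 1.4,"gripper": 0.25},{"tx": 0,"ty": 0,"tz": 0,"roll": 1.4,"gripper": 0.25},{"tx": 0,"ty": 0,"tz": 0,"roll": 1.4,"gripper": 0.25}]'

```text
time: 34.25
tool_pos: [0.5497, -0.0298, 0.0414]
tool_rot: [93.0, 89.9, -26.4]
force: [-1.4, -1.4, 5.7]
grip_width: 0.0272
```

```bash
python3 look2.py q11 20
```

```text
Mz mean 0.4773 sd 0.033 n 20
t 35.25 pos [ 0.5497 -0.0298  0.0414] ang -29.35 j6 20.7 F [-2.14 -0.25  4.9 ] M [-0.156  0.326  0.454] w 0.0274
tx ty tz [ 0.0009 -0.0005  0.0002] roll 0
{-45: 0, -42: 0, -39: 0, -36: 0, -33: 0, -30: 0, -27: 0, -24: 0, -21: 12, -18: 22, -15: 19, -12: 22, -9: 13, -6: 11, -3: 14, 0: 17, 3: 14, 6: 14, 9: 12, 12: 14, 15: 14, 18: 20, 21: 12, 24: 17, 27: 14, 30: 13, 33: 14, 36: 11, 39: 14, 42: 21, 45: 11, 48: 0}
```

0.477 N m is about 10.5–11.4 N, which is on target. Let go and lift straight up.

>>> jog_arm --increments '[{"tx": 0,"ty": 0,"tz": 0,"roll": 0,"gripper": 0.45},{"tx": 0,"ty": 0,"tz": 0,"roll": 0,"gripper": 0.45},{"tx": 0,"ty": 0,"tz": 0,"roll": 0,"gripper": 0.45},{"tx": 0,"ty": 0,"tz": 0,"roll": 0,"gripper": 0.45},{"tx": -0.008,"ty": 0,"tz": 0,"roll": 0,"gripper": 0.45},{"tx": -0.02,"ty": 0,"tz": 0,"roll": 0,"gripper": 0.45},{"tx": -0.04,"ty": 0,"tz": 0,"roll": 0,"gripper": 0.45},{"tx": -0.07,"ty": 0,"tz": 0,"roll": 0,"gripper": 0.45},{"tx": -0.1,"ty": 0,"tz": 0,"roll": 0,"gripper": 0.45},{"tx": -0.13,"ty": 0,"tz": 0,"roll": 0,"gripper": 0.45}]'

```text
time: 36.5
tool_pos: [0.5494, -0.0298, 0.1736]
tool_rot: [111.1, 89.9, -8.4]
force: [0.6, 0.3, -0.3]
grip_width: 0.038
```

>>> jog_arm --increments '[{"tx": -0.03,"ty": 0,"tz": 0,"roll": 0,"gripper": 0.45},{"tx": -0.06,"ty": 0,"tz": -0.02,"roll": 0,"gripper": 0.45},{"tx": -0.08,"ty": -0.02,"tz": -0.05,"roll": 0,"gripper": 0.45},{"tx": -0.08,"ty": -0.04,"tz": -0.08,"roll": 0,"gripper": 0.45},{"tx": -0.08,"ty": -0.05,"tz": -0.1,"roll": 0,"gripper": 0.45},{"tx": -0.08,"ty": -0.05,"tz": -0.1,"roll": 0,"gripper": 0.45},{"tx": -0.08,"ty": -0.05,"tz": -0.1,"roll": 0,"gripper": 0.45},{"tx": -0.08,"ty": -0.05,"tz": -0.1,"roll": 0,"gripper": 0.45},{"tx": -0.08,"ty": -0.05,"tz": -0.1,"roll": 0,"gripper": 0.45},{"tx": -0.08,"ty": -0.05,"tz": -0.1,"roll": 0,"gripper": 0.45}]'

```text
time: 37.75
tool_pos: [0.5547, 0.0815, 0.2507]
tool_rot: [-48.8, 90.0, -168.3]
force: [0.3, 0.3, 0.3]
grip_width: 0.0385
```

```bash
python3 look2.py r1 1; python3 look.py r2 1; python3 - <<'E'
import cv2
from workcell import r
cv2.imwrite("pics/r3.png",r.read_camera("top")["image"])
E
```

```text
Mz mean -0.0604 sd 0.0 n 1
t 37.8 pos [0.5547 0.0816 0.2508] ang -29.48 j6 32.4 F [-0.45  1.08  0.22] M [-0.018  0.018 -0.06 ] w 0.0384
tx ty tz [0.2103 0.05   0.0996] roll 0
{-45: 0, -42: 0, -39: 0, -36: 0, -33: 0, -30: 0, -27: 0, -24: 0, -21: 3, -18: 2, -15: 2, -12: 1, -9: 0, -6: 1, -3: 4, 0: 9, 3: 9, 6: 10, 9: 12, 12: 10, 15: 16, 18: 15, 21: 13, 24: 16, 27: 11, 30: 18, 33: 10, 36: 9, 39: 2, 42: 0, 45: 0, 48: 0}
Mz [-0.04]
t 37.85 pos [0.5547 0.0817 0.2507] ang -29.47 j6 32.4 F [-0.71 -0.77 -0.89] M [ 0.008  0.003 -0.04 ] w 0.0384
tx ty tz [0.2102 0.05   0.0997] roll 0
guide y -0.0155 144 (back -.0345 start)
```

View pics/r2.png

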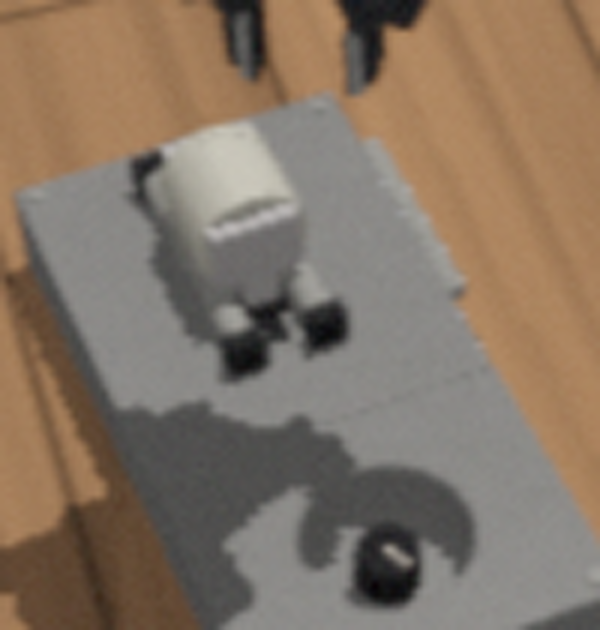

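View pics/r3.png

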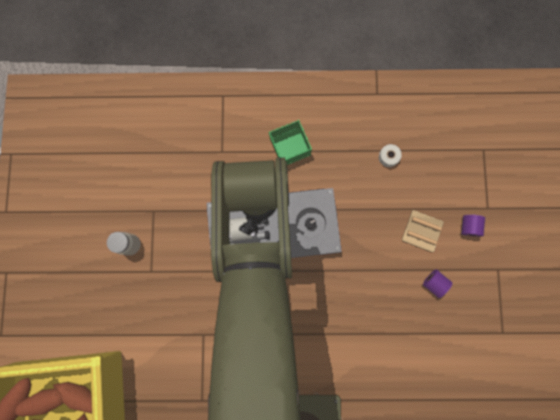

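```bash
python3 -c "
from workcell import r
print(r.finish_job())"
```

```text
the job is handed in; nothing more can be done
None
```

The wide roll is in the label unit's cradle and held between the two guides at about 10–11 N. I handed the job in at about 38 s of the 67 s allowed; the hand-in gives no verdict.

**What I did:** I laid the roll from the wooden rest onto the two bars and let go. I then turned the knob about 74° clockwise until the roll met the far guide, opened the gripper and moved the arm clear.

**Squeeze:** The 10–11 N comes from the knob torque, not from a direct force reading. The torque was about 0.34 N m while the roll was sliding and 0.477 N m (average of 20 readings) at the end. All torque readings stayed well below the level for 20 N.

**Final pictures:**
- The moving guide is against the roll.
- The gripper is clear of everything.
- The spare roll, punnet, jar and purple look-alikes look unmoved.

**Checks that disagreed:**
- **Camera positions:** the two cameras differed by about 2–4 mm in y on the unit and its well. I used a value between them, and the fingers went into the well without contact.
- **Free-turning torque:** an early reading was 0.28 N m instead of the stated 0.32, so the squeeze is uncertain by roughly 2–3 N.
- **Guide travel:** the depth image gave about 19 mm, a little more than the turn angle implies, and I put that down to depth noise.
- **Far guide after release:** the arm hid it in the last top view, so its contact with the roll was last seen just before I let go.

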